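Load the air drying stand with plaster casts and start the air

TASK

Load the drying stand: lower both slotted trays over its four posts, one above the other and fully down, with the plaster casts lying upright on them (at most two side by side on a tray, not over the edge, neither tray left empty), and put the unslotted hood over the posts on top. Once the hood is on, blow the water out of the air line: push the purge slide to its end stop and let it spring back, with the air valve still closed. Only then turn the air valve counterclockwise to 60 degrees, and leave the jar, the cup and the dropper bottle behind the work where they are.

Things in the scene. Friction and masses are not known exactly. Their poses are not given: they have to be found in the camera images.
- stand: Air drying stand, fixed; grey plinth 230 x 225 mm, top 14 mm above the bench; four 8 mm steel posts at x +-84, y +-21 mm, tips at 145 mm, last 10 mm tapered. Origin: on the bench midway between the posts; x away from the robot, y left. Valve and slide are on its right wing (y -115). Seated, the foot undersides are at 14 (first tray), 54 (second), 94 mm (hood).
- tray_a: Slotted aluminium tray (9 cross slots), 200 x 68 x 5 mm, top 40 mm above the foot undersides; bent-down flanges with 9 mm feet at both ends, four 11 mm holes at x +-84, y +-21. Origin: centre, at the foot underside; x lengthwise, z up; half a turn is the same. 0.16 kg. Grip across the 68 mm width at mid-length. Starts on tray_b.
- tray_b: Second tray, same as tray_a; starts on the bench under it. A low rim (5 mm high, 1.5 thick) runs along both long edges of a tray, 65 mm clear between; two casts go between, centred near x -36 and +36 mm, their 65 mm side along x. A tray's feet rest on the top face of the plate or plinth below, so each level is 40 mm higher.
- hood: Hood: unslotted folded aluminium plate with a low raised rib (130 x 30 x 2.5 mm) on top, 200 x 68 x 5 mm, top 40 mm above the foot undersides; bent-down flanges with 9 mm feet at both ends, four 11 mm holes at x +-84, y +-21. Origin: centre, at the foot underside; x lengthwise, z up; half a turn is the same. 0.16 kg. Grip across the 68 mm width at mid-length.
- air_valve (a joint): Air valve angle in rad: 0 closed, grows counterclockwise seen from above, stop at 1.571 (90 degrees). Stays where it is left (friction about 0.06 N m).
- valve_grip (a point): Middle of the valve's black bar handle, on its vertical axis at stand x -57, y -115 mm, 61 mm above the bench. Bar 64 mm long (this x axis), 12 wide, 18 high, top at 70 mm; white dial below it at 39 mm, marked every 10 degrees, long marks every 30. The pointed end with a white line (-x) points along stand -x, at the first long mark, when closed.
- purge_slide (a joint): Travel of the purge slide in m: 0 at rest, 0.035 at its end stop. A spring drives it back: 2.4 N at rest, 6.6 N at the end.
- slide_grip (a point): Middle of the purge slide's upright black finger tab, 57 mm above the bench: 22 mm long (x), 12 wide (y), top at 69 mm; its foot plate (30 x 22) reaches 41 mm, the 44 mm wide housing 36 mm. At rest at stand x 38, y -115 mm; slides along stand +x, away from the robot.
- cast_1: White plaster cast of a jaw, one of two to four alike (absent: None): 54 (x) x 65 (y) mm, 31 mm high with teeth; its base, gripped across x, is 53 mm wide and 16 mm high, flat below. Origin: centre of the underside, z up. 0.09 kg. Starts on the bench or on the 2 mm steel work sheet at its left.
- cast_2: White plaster cast of a jaw, one of two to four alike (absent: None): 54 (x) x 65 (y) mm, 31 mm high with teeth; its base, gripped across x, is 53 mm wide and 16 mm high, flat below. Origin: centre of the underside, z up. 0.09 kg. Starts on the bench or on the 2 mm steel work sheet at its left.
- cast_3: White plaster cast of a jaw, one of two to four alike (absent: None): 54 (x) x 65 (y) mm, 31 mm high with teeth; its base, gripped across x, is 53 mm wide and 16 mm high, flat below. Origin: centre of the underside, z up. 0.09 kg. Starts on the bench or on the 2 mm steel work sheet at its left.
- cast_4: White plaster cast of a jaw, one of two to four alike (absent: None): 54 (x) x 65 (y) mm, 31 mm high with teeth; its base, gripped across x, is 53 mm wide and 16 mm high, flat below. Origin: centre of the underside, z up. 0.09 kg. Starts on the bench or on the 2 mm steel work sheet at its left.
- powder_jar: Bystander: pink powder jar with black cap, 58 mm across, 89 mm high, behind the work. Origin at the underside.
- measuring_cup: Bystander: clear measuring cup, 52 mm across, 49 mm high, behind the casts. Origin at the underside.
- dropper_bottle: Bystander: brown dropper bottle, 33 mm across, 102 mm high, behind the casts. Origin at the underside.
Things that resemble listed ones, but are neither listed nor needed, are in the scene too. Leave any pink or yellow look-alike of the cast_3 alone.

How it is judged:
By the outcome, as a careful person would: the job done as asked, in the order asked, and still so for the second after the job is handed in, with the robot touching nothing.
Of cast_1, cast_2, cast_3, cast_4 only 2 to 4 are there at a start; the rules pass over those that are not, and their reading is None.
At some moment in a run one of cast_1, cast_2, cast_3, cast_4, hood may be knocked a few centimetres aside while the robot is not near it.
It also fails if it takes over 210 s, if anything falls off the work surface, if the arm or the gripper's body presses on something with over 40 N, if the wrist force passes 120 N, or if a joint passes its speed limit or range.

ROBOT

A 6-joint arm with a two-finger parallel gripper is mounted at the origin on a cart in front of the work surface, level with it; the furniture and walls round the work are solid. World frame = base frame: x ahead of the robot, y to its left, z up, the work surface at z = 0. Lengths are in m, angles in rad, forces in N, time in s.
With the tool pointing down it reaches from about 0.25 to 0.775 m from the base axis. Payload 4 kg.
Tool frame: the origin (TCP) lies at the very end of the fingers, on their centre line; the grasp point (between the pads) lies 19 mm behind it (tcp_to_grasp is the distance from the TCP to the grasp point, in m); z points along the fingers, y is the line along which they close (so a half turn about z gives the same grasp; the last joint's range is limited). The gripper opens to 94 mm and grips with 3 to 60 N. Pads are 16 mm wide; open, the fingers measure 119 mm over their backs; the gripper's body (75 mm by 177 mm) begins 78 mm behind the grasp point.
Start: joints at [-1.407, 0.087, 1.371, -0, 1.684, -0.103], TCP at [0.145, -0.531, 0.206] pointing down, gripper open.
Joint ranges: [-3.1, 3.1], [-0.76, 2.03], [0.27, 2.55], [-1.08, 4.22], [0.17, 2.65], [-2.57, 2.57]. Speed limits (rad/s): [2.79, 2.79, 3.14, 3.14, 3.14, 3.14].

INTERFACE

Orientations are given as [roll, pitch, yaw] about the fixed x, y, z axes, in that order (R = Rz(yaw) Ry(pitch) Rx(roll)).
In Python, from bench import * gives the robot as it stands.
- The arm moves only by the tool advance, called as a command line: name --pt "numbers of a row" for each row, then --argument value for the rest. Schema: {"type":"object","properties":{"moves":{"type":"array","items":{"type":"array","items":{"type":"number"},"minItems":5,"maxItems":5},"minItems":1,"maxItems":20},"only":{"type":"string"},"quiet":{"type":"boolean"},"lines":{"type":"string"}},"required":["moves"],"additionalProperties":false}. moves is a list of rows, 1 to 20 of them, each of 5 numbers: the finger opening in m, then dx, dy, dz in mm, then a turn about the tool's z in units of 0.25 rad; each row shifts and turns the commanded pose from where the row before left it, along the tool's axes as they then stand; what a row does not reach is not made up. A row lasts 1/12 s, in which the tool goes at most 0.0417 m and 0.125 rad, less where a joint would pass 70% of its speed; a pose out of reach is approached as far as the arm can. The fingers move at their own pace and stop on an object; the grip force is fixed at half the most. Time passes only in rows, so rows that do not move let the fingers close. The tool returns the time, the measured TCP pose, the force, the opening and the grip force at its end. only (a regular expression) keeps the lines of the reply that match it, lines (a string "A,B") keeps lines A to B, and quiet returns only ok. Input that does not fit is refused with a message, and nothing moves.
- get_obs(): the state, without advancing time (a new reading comes with each control period).
- snapshot(name): name is "scene" or "top"; returns a dict with "color" (480x640x3 uint8, blue, green, red), "fx", "fy", "cx", "cy" (pixels), "extrinsics" (4x4, takes a point from world to camera coordinates). Camera axes: x right, y down, z forward; pixel columns grow to the right and rows downward; lengths in m; the calibration is good to about 2 mm. A picture is of the moment at which its call begins. There is no depth.
- close_job(): hands the job in; it is judged then, once.
The state is a dict: "time": time; "joint_positions": joint angles; "qvel": joint speeds; "joint_torque": joint torques, N m; "tool_pos": TCP position; "ee_rot": TCP orientation; "wrist_force": force on the tool from outside, world axes, zero at the start; "wrist_torque": the same for the moment, N m; "width": finger opening in m; "finger_force": force on a finger pad.
Only numpy, scipy, OpenCV 4.12 (cv2) and the standard library are available. Lean on these libraries where they do the work, as an engineer would, in place of code of your own. Each camera call takes 0.05 s, during which the arm holds its last target. There are 200 camera calls.

## Working session

There is one attempt and no reset: what is moved stays moved. The work goes in short steps, Python scripts to look and compute and a tool call to move; the robot and the scene stay as the last step left them, time stands still between calls to the robot, and variables do not carry over. Pictures are saved under pics/ and viewed, at most 14 in all, crops included, and the job is handed in when it is done.

```bash
ls; mkdir -p pics; python3 - <<'E'
from bench import *
import cv2,numpy as np
o=get_obs();print(o)
for n in("scene","top"):
    s=snapshot(n);cv2.imwrite(f"pics/{n}0.png",s["color"]);print(n,s["fx"],s["fy"],s["cx"],s["cy"],np.round(s["extrinsics"],4).tolist())
E
```

```text
pics
{'time': 0.0, 'joint_positions': array([-1.40709999e+00,  8.79579730e-02,  1.37223197e+00, -5.45506342e-06,
        1.68361075e+00, -1.03126396e-01]), 'qvel': array([ 0.00154117, -0.0014438 , -0.00114739, -0.00158332,  0.00014101,
        0.00144973]), 'joint_torque': array([-1.51025852e-04, -3.40178382e+01, -3.02427757e+01,  7.18009192e-02,
        3.29696818e-02, -1.73987601e-04]), 'tool_pos': array([ 0.14490729, -0.5299995 ,  0.20431387]), 'ee_rot': array([-3.13939579e+00, -2.21910783e-04,  2.66821880e-01]), 'wrist_force': array([0.97385138, 0.34833253, 0.59852419]), 'wrist_torque': array([-0.02364121,  0.03715826,  0.02760797]), 'finger_force': 0.0, 'width': 0.0942119380437547}
scene 487.97662898348415 487.97662898348415 322.48756694945087 235.6294253222939 [[-0.7275, -0.6859, -0.015, 0.4265], [-0.4489, 0.4924, -0.7457, 0.2552], [0.5188, -0.5358, -0.6662, 1.0635], [0.0, 0.0, 0.0, 1.0]]
top 474.23651160420184 474.23651160420184 329.0509837247353 238.9322746949002 [[0.0197, -0.9994, 0.028, 0.0285], [-0.9966, -0.0219, -0.0793, 0.5204], [0.0799, -0.0264, -0.9965, 1.3211], [0.0, 0.0, 0.0, 1.0]]
```

View pics/scene0.png

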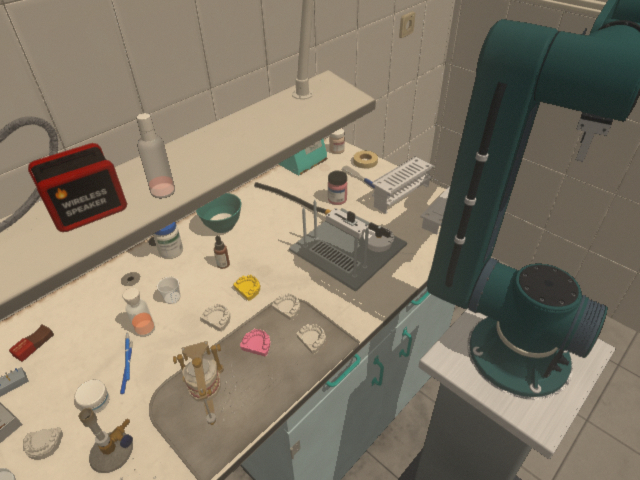

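View pics/top0.png

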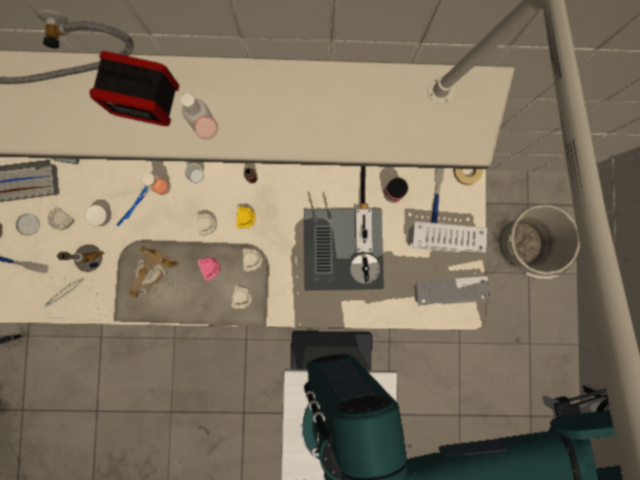

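```bash
cat > h.py <<'E'
import cv2,numpy as np
from bench import *
def cam(s):
    K=np.array([[s["fx"],0,s["cx"]],[0,s["fy"],s["cy"]],[0,0,1.]]);return K,np.array(s["extrinsics"])
def ray(s,u,v):
    K,E=cam(s);R=E[:3,:3];c=-R.T@E[:3,3];d=R.T@np.linalg.solve(K,[u,v,1.]);return c,d/np.linalg.norm(d)
def onz(s,u,v,z):
    c,d=ray(s,u,v);return c+d*(z-c[2])/d[2]
def tri(s1,p1,s2,p2):
    K1,E1=cam(s1);K2,E2=cam(s2)
    X=cv2.triangulatePoints(K1@E1[:3],K2@E2[:3],np.array(p1,float).reshape(2,1),np.array(p2,float).reshape(2,1))[:,0];return X[:3]/X[3]
def proj(s,X):
    K,E=cam(s);p=K@(E[:3,:3]@np.array(X)+E[:3,3]);return p[:2]/p[2]
def crop(s,x0,y0,x1,y1,f,name):
    im=cv2.resize(s["color"][y0:y1,x0:x1],None,fx=f,fy=f,interpolation=cv2.INTER_CUBIC);cv2.imwrite(name,im)
E
python3 - <<'E'
from h import *
import pickle
t=snapshot("top");s=snapshot("scene");pickle.dump((t,s),open("s0.pkl","wb"))
crop(t,290,160,490,310,4,"pics/t1.png")
crop(s,180,140,445,340,3,"pics/s1.png")
for p in[(206,221),(253,260),(241,297),(61,217),(208,268),(245,216)]:print(p,onz(t,*p,.02))
E
```

```text
(206, 221) [0.56280782 0.38697038 0.02      ]
(253, 260) [0.45576355 0.25158776 0.02      ]
(241, 297) [0.35202949 0.28155521 0.02      ]
(61, 217) [0.56479446 0.7897891  0.02      ]
(208, 268) [0.43082918 0.37611362 0.02      ]
(245, 216) [0.57953179 0.27811996 0.02      ]
```

View pics/t1.png

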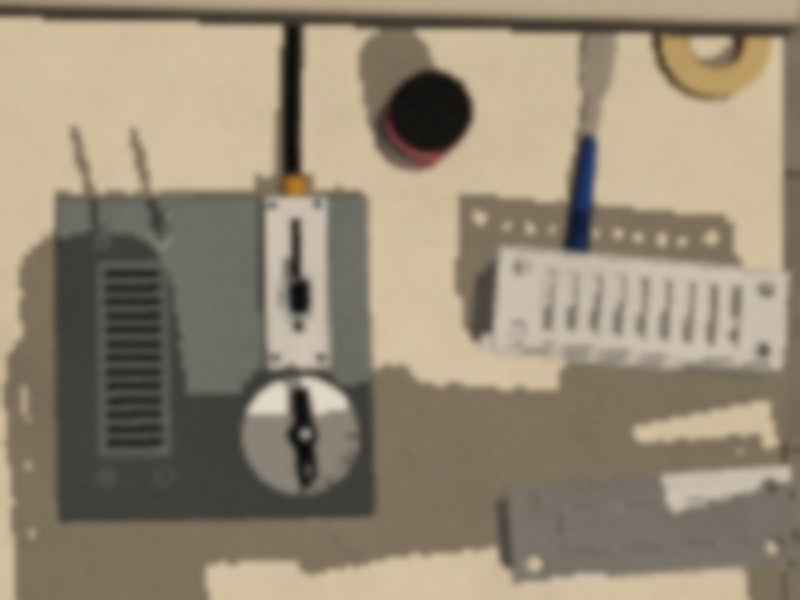

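View pics/s1.png

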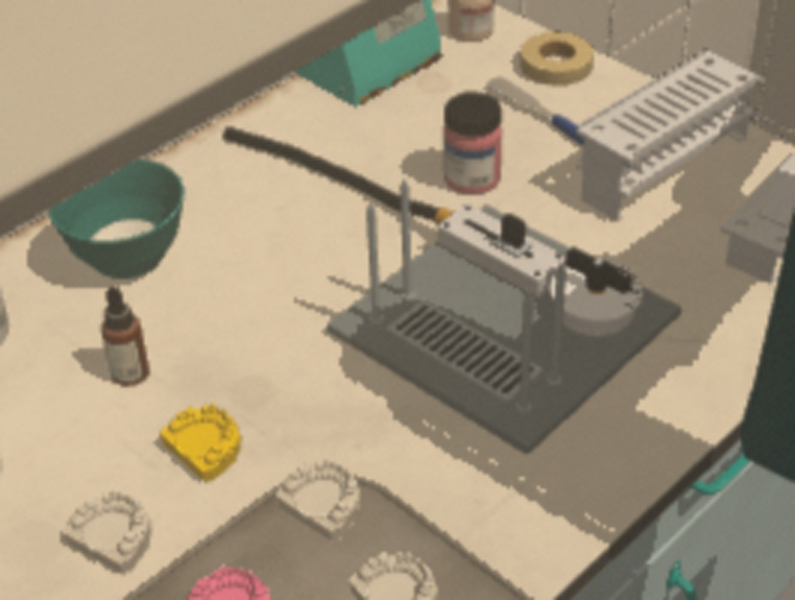

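```bash
python3 - <<'E'
from h import *
import pickle
t,s=pickle.load(open("s0.pkl","rb"))
def z(s,a,b,c,d,f):return cv2.resize(s["color"][b:d,a:c],None,fx=f,fy=f,interpolation=cv2.INTER_CUBIC)
I=np.zeros((600,800,3),np.uint8)
def put(i,x,y):I[y:y+i.shape[0],x:x+i.shape[1]]=i
put(z(t,190,200,270,310,5),0,0)       # 400x550
put(z(s,190,265,340,365,2.66),400,0)   # 399x266
put(z(t,40,190,110,240,4),400,270)
put(z(s,10,415,70,465,2),690,270)
cv2.imwrite("pics/casts.png",I)
crop(s,285,190,415,290,6,"pics/st.png")
c,d=ray(t,320,240);print("topcam",c)
E
```

```text
Traceback (most recent call last):
ValueError: could not broadcast input array from shape (100,120,3) into shape (100,110,3)
```

```bash
python3 - <<'E'
from h import *
import pickle
t,s=pickle.load(open("s0.pkl","rb"))
def z(s,a,b,c,d,f):return cv2.resize(s["color"][b:d,a:c],None,fx=f,fy=f,interpolation=cv2.INTER_CUBIC)
I=np.zeros((600,800,3),np.uint8)
def put(i,x,y):I[y:y+i.shape[0],x:x+i.shape[1]]=i
put(z(t,190,200,270,310,5),0,0)       # 400x550
put(z(s,190,265,340,365,2.66),400,0)   # 399x266
put(z(t,40,190,110,240,4),400,270)
put(z(s,10,415,70,465,2),680,480)
cv2.imwrite("pics/casts.png",I)
crop(s,285,190,415,290,6,"pics/st.png")
c,d=ray(t,320,240);print("topcam",c)
E
```

```text
topcam [0.41255792 0.07467801 1.35687902]
```

View pics/casts.png

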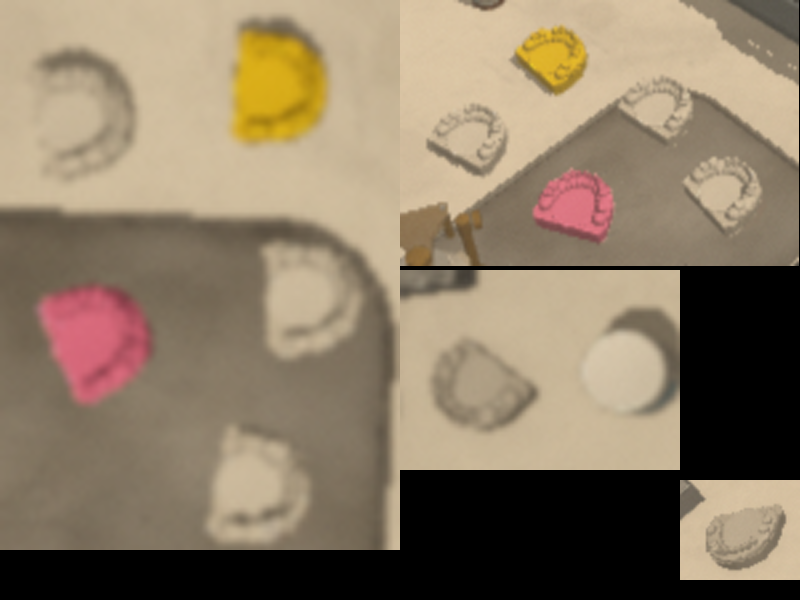

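View pics/st.png

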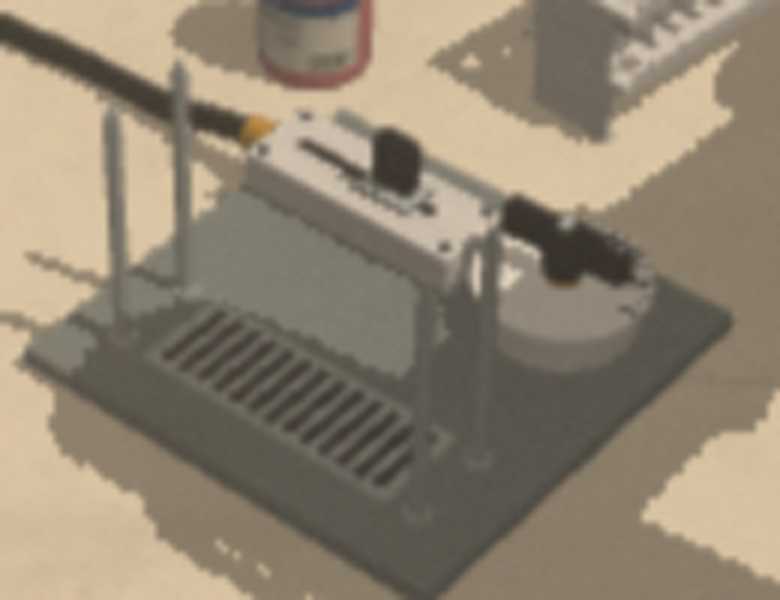

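```bash
cat >> h.py <<'E'
def fit(model,pts):
    "rigid 2D fit pts=R model+t; returns t,yaw,residuals(mm)"
    m=np.array(model,float);p=np.array(pts)[:,:2];mc=m.mean(0);pc=p.mean(0);a=m-mc;b=p-pc
    y=np.arctan2((a[:,0]*b[:,1]-a[:,1]*b[:,0]).sum(),(a*b).sum());R=np.array([[np.cos(y),-np.sin(y)],[np.sin(y),np.cos(y)]])
    t=pc-R@mc;return t,y,((a@R.T-b)*1000).round(1)
E
python3 - <<'E'
from h import *
import pickle
t,s=pickle.load(open("s0.pkl","rb"))
M=[(.084,.021),(.084,-.021),(-.084,.021),(-.084,-.021)]
sb=[(122,340),(183,287),(417,513),(480,458)];sb=[(285+a/6,190+b/6) for a,b in sb]
tp=[(111,107),(178,62),(490,212)];tp=[(285+a/6,190+b/6) for a,b in tp]
tb=[(103,240),(163,240),(105,478),(163,478)];tb=[(290+a/4,160+b/4) for a,b in tb]
A=[onz(s,*p,.014) for p in sb];print("scene base",fit(M,A))
B=[onz(t,*p,.014) for p in tb];print("top base",fit(M,B))
T=[onz(s,*p,.145) for p in tp];print("tips",np.round(T,4),fit([M[0],M[1],M[3]],T))
print("tri",[np.round(tri(t,a,s,b),4) for a,b in zip(tb,sb)])
# plinth corners
sc=[(25,352),(730,318),(430,597)];sc=[onz(s,285+a/6,190+b/6,.014) for a,b in sc]
tc=[(57,195),(367,195),(374,515),(60,521)];tc=[onz(t,290+a/4,160+b/4,.014) for a,b in tc]
print("plinth",np.round(sc,4),np.round(tc,4))
# valve & slide
print("valve",onz(t,290+302/4,160+434/4,.07),"slide",onz(t,290+298/4,160+297/4,.069), onz(s,285+398/6,190+135/6,.069))
tr=[(497,247),(787,272),(785,370),(490,345)];print("tray",np.round([onz(t,290+a/4,160+b/4,.08) for a,b in tr],4))
hd=[(505,489),(790,468),(790,562),(515,580)];print("hood",np.round([onz(t,290+a/4,160+b/4,.04) for a,b in hd],4))
# white masks for casts in both views
for n,c in(("t",t),("s",s)):
    h=cv2.cvtColor(c["color"],cv2.COLOR_BGR2HSV)
    for p in([(206,221),(253,260),(241,297),(230,220)] if n=="t" else [(215,315),(286,303),(313,335),(200,290)]):
        print(n,p,h[p[1]-2:p[1]+3,p[0]-2:p[0]+3].reshape(-1,3).mean(0).round())
E
```

```text
scene base (array([0.48908411, 0.05749708]), np.float64(0.04593091557876978), array([[ 1.4, -0.8],
       [-1. ,  1. ],
       [-0.6, -0.4],
       [ 0.2,  0.2]]))
top base (array([0.48952835, 0.05462289]), np.float64(0.02463185392584008), array([[-0.5, -0.4],
       [-0.5,  0.3],
       [ 0.4,  0.6],
       [ 0.6, -0.5]]))
tips [[0.5717 0.0814 0.145 ]
 [0.5723 0.0406 0.145 ]
 [0.4124 0.0273 0.145 ]] (array([0.49031502, 0.05448023]), np.float64(0.08071911548558483), array([[ 0.6,  0.8],
       [ 3.4, -0.3],
       [-4.1, -0.5]]))
tri [array([0.5747, 0.0785, 0.0082]), array([0.576 , 0.0363, 0.0112]), array([0.4052, 0.0734, 0.0124]), array([0.4057, 0.0323, 0.014 ])]
plinth [[ 0.597   0.1178  0.014 ]
 [ 0.3796 -0.1108  0.014 ]
 [ 0.3704  0.1072  0.014 ]] [[ 0.605   0.1116  0.014 ]
 [ 0.6103 -0.1102  0.014 ]
 [ 0.3823 -0.1176  0.014 ]
 [ 0.3739  0.104   0.014 ]]
valve [ 0.43737483 -0.0599712   0.07      ] slide [ 0.53077837 -0.05606719  0.069     ] [ 0.53102296 -0.05706587  0.069     ]
tray [[ 0.567  -0.1903  0.08  ]
 [ 0.5544 -0.3895  0.08  ]
 [ 0.4873 -0.3877  0.08  ]
 [ 0.5    -0.1859  0.08  ]]
hood [[ 0.4026 -0.2051  0.04  ]
 [ 0.4211 -0.4052  0.04  ]
 [ 0.3559 -0.4048  0.04  ]
 [ 0.34   -0.2124  0.04  ]]
t (206, 221) [ 19.  60. 200.]
t (253, 260) [ 19.  60. 199.]
t (241, 297) [ 19.  59. 201.]
t (230, 220) [ 19.  61. 206.]
s (215, 315) [ 18.  62. 209.]
s (286, 303) [ 18.  62. 208.]
s (313, 335) [ 18.  62. 206.]
s (200, 290) [ 18.  63. 219.]
```

```bash
cat >> h.py <<'E'
def plan(x,y,z,yaw):
    o=get_obs();p=o["tool_pos"];yw=o["ee_rot"][2];d=np.array([x,y,z])-p;c,s=np.cos(yaw),np.sin(yaw)
    turn=-(((yaw-yw)+np.pi/2)%np.pi-np.pi/2);
    print("at",p.round(4),"rpy",o["ee_rot"].round(4),"| turn",round(turn,4),"then tool d",np.round([c*d[0]+s*d[1],s*d[0]-c*d[1],-d[2]],4))
E
python3 - <<'E'
from h import *
import pickle
t,s=pickle.load(open("s0.pkl","rb"))
tr=[(497,247),(787,272),(785,370),(490,345)];sr=[(583,127),(710,52),(762,78),(627,168)]
print(np.round([tri(t,(290+a/4,160+b/4),s,(180+c/3,140+d/3)) for (a,b),(c,d) in zip(tr,sr)],4))
plan(.527,-.288,.2,1.508)
E
```

```text
[[ 0.5643 -0.1918  0.0817]
 [ 0.5542 -0.3918  0.0749]
 [ 0.4879 -0.3898  0.0736]
 [ 0.5019 -0.188   0.0663]]
at [ 0.1449 -0.5302  0.2047] rpy [-3.1402e+00 -1.0000e-04  2.6680e-01] | turn -1.2412 then tool d [0.2657 0.3661 0.0047]
```

Careful with the scale: shifts go in mm and turns go in units of 0.25 rad. That gives: -0.1241 rad is -0.4964.

advance --pt "0.094 0 0 0 -0.4964" --pt "0.094 0 0 0 -0.4964" --pt "0.094 0 0 0 -0.4964" --pt "0.094 0 0 0 -0.4964" --pt "0.094 0 0 0 -0.4964" --pt "0.094 0 0 0 -0.4964" --pt "0.094 0 0 0 -0.4964" --pt "0.094 0 0 0 -0.4964" --pt "0.094 0 0 0 -0.4964" --pt "0.094 0 0 0 -0.4964"

```text
time: 1.03
tool_pos: [0.145, -0.5304, 0.2052]
ee_rot: [-3.142, -0.001, 1.514]
wrist_force: [-1.2, -0.2, 0.3]
width: 0.0938
finger_force: 0.0
```

advance --pt "0.094 22 30.5 0 0" --pt "0.094 22 30.5 0 0" --pt "0.094 22 30.5 0 0" --pt "0.094 22 30.5 0 0" --pt "0.094 22 30.5 0 0" --pt "0.094 22 30.5 0 0" --pt "0.094 22 30.5 0 0" --pt "0.094 22 30.5 0 0" --pt "0.094 22 30.5 0 0" --pt "0.094 22 30.5 0 0" --pt "0.094 22 30.5 0 0" --pt "0.094 22 30.5 0 0" --pt "0.094 0 0 0 0" --pt "0.094 0 0 0 0"

```text
time: 2.2
tool_pos: [0.5279, -0.2887, 0.2046]
ee_rot: [-3.14, -0.0, 1.511]
wrist_force: [0.1, -1.0, -0.8]
width: 0.094
finger_force: 0.0
```

```bash
python3 - <<'E'
from h import *
plan(.527,-.288,.06,1.508)
E
```

```text
at [ 0.5279 -0.2887  0.2046] rpy [-3.1400e+00 -4.0000e-04  1.5114e+00] | turn 0.0034 then tool d [ 0.0007 -0.0009  0.1446]
```

advance --pt "0.094 0 0 28 0.012" --pt "0.094 0 0 28 0" --pt "0.094 0 0 28 0" --pt "0.094 0 0 28 0" --pt "0.094 0 0 20 0" --pt "0.094 0 0 12 0" --pt "0.094 0 0 0 0"

```text
time: 2.78
tool_pos: [0.5239, -0.2899, 0.0579]
ee_rot: [-3.135, -0.003, 1.503]
wrist_force: [-0.8, 0.3, -0.5]
width: 0.0939
finger_force: 0.0
```

advance --pt "0.06 0 0 0 0" --pt "0.06 0 0 0 0" --pt "0.06 0 0 0 0" --pt "0.06 0 0 0 0" --pt "0.06 0 0 0 0" --pt "0.06 0 0 0 0" --pt "0.06 0 0 0 0" --pt "0.06 0 0 0 0" --pt "0.06 0 0 0 0" --pt "0.06 0 0 0 0"

```text
time: 3.62
tool_pos: [0.5281, -0.2908, 0.0633]
ee_rot: [3.138, 0.002, 1.505]
wrist_force: [1.9, -1.2, 5.9]
width: 0.0676
finger_force: 30.0
```

advance --pt "0.06 0 0 -20 0" --pt "0.06 0 0 -30 0" --pt "0.06 0 0 -30 0" --pt "0.06 0 0 -30 0" --pt "0.06 0 0 -30 0" --pt "0.06 0 0 -20 0" --pt "0.06 0 0 0 0"

```text
time: 4.2
tool_pos: [0.5283, -0.291, 0.2266]
ee_rot: [3.135, 0.004, 1.505]
wrist_force: [1.0, -0.4, -0.6]
width: 0.0676
finger_force: 30.0
```

```bash
python3 - <<'E'
from h import *
import pickle
t=snapshot("top");s=snapshot("scene");pickle.dump((t,s),open("s1.pkl","wb"))
I=np.zeros((600,800,3),np.uint8)
I[:,:400]=cv2.resize(s["color"][90:330,320:480],None,fx=2.5,fy=2.5)
I[:400,400:]=cv2.resize(t["color"][200:320,380:500],None,fx=400/120,fy=400/120)
cv2.imwrite("pics/g1.png",I)
plan(.4895,.056,.22,.036)
E
```

```text
at [ 0.5266 -0.2899  0.2206] rpy [-3.1407e+00 -3.0000e-04  1.5049e+00] | turn 1.4689 then tool d [-0.0247 -0.3471  0.0006]
```

View pics/g1.png

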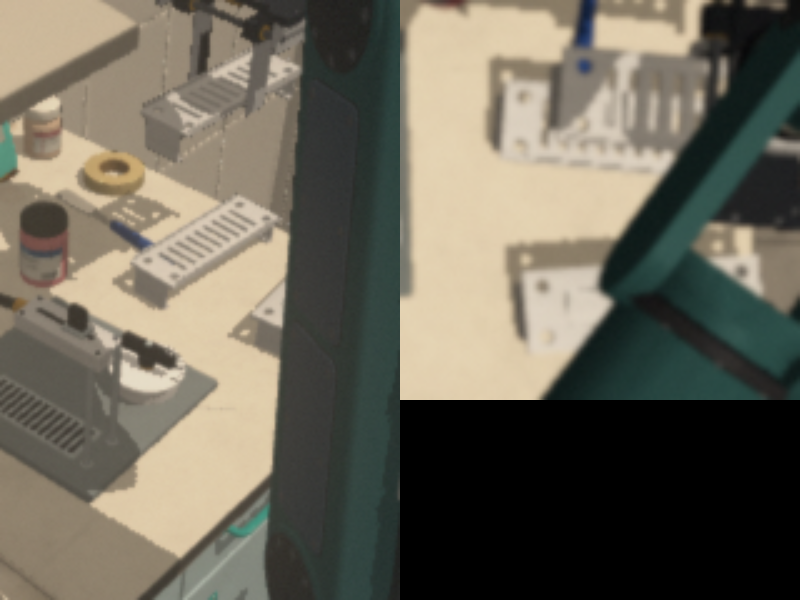

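To row units: 0.1224 rad is 0.4896.

advance --pt "0.06 0 0 0 0.4896" --pt "0.06 0 0 0 0.4896" --pt "0.06 0 0 0 0.4896" --pt "0.06 0 0 0 0.4896" --pt "0.06 0 0 0 0.4896" --pt "0.06 0 0 0 0.4896" --pt "0.06 0 0 0 0.4896" --pt "0.06 0 0 0 0.4896" --pt "0.06 0 0 0 0.4896" --pt "0.06 0 0 0 0.4896" --pt "0.06 0 0 0 0.4896" --pt "0.06 0 0 0 0.4896"

```text
time: 5.3
tool_pos: [0.5255, -0.2892, 0.217]
ee_rot: [-3.137, 0.006, 0.03]
wrist_force: [-0.2, 0.1, -1.6]
width: 0.0678
finger_force: 30.0
```

advance --pt "0.06 -2.4 -34.7 0 0" --pt "0.06 -2.4 -34.7 0 0" --pt "0.06 -2.4 -34.7 0 0" --pt "0.06 -2.4 -34.7 0 0" --pt "0.06 -2.4 -34.7 0 0" --pt "0.06 -2.4 -34.7 0 0" --pt "0.06 -2.4 -34.7 0 0" --pt "0.06 -2.4 -34.7 0 0" --pt "0.06 -2.4 -34.7 0 0" --pt "0.06 -2.4 -34.7 0 0" --pt "0.06 0 0 20 0" --pt "0.06 0 0 20 0" --pt "0.06 0 0 0 0" --pt "0.06 0 0 0 0"

```text
time: 6.47
tool_pos: [0.488, 0.0559, 0.1775]
ee_rot: [-3.141, 0.008, 0.036]
wrist_force: [-0.2, -0.4, -2.1]
width: 0.0673
finger_force: 30.0
```

```bash
python3 - <<'E'
from h import *
import pickle
t=snapshot("top");s=snapshot("scene");pickle.dump((t,s),open("s2.pkl","wb"))
plan(.4895,.056,.22,.036)
I=np.zeros((600,800,3),np.uint8)
I[:390]=cv2.resize(s["color"][150:290,270:428][:, :],(440,390)).repeat(1,1)[:, :] if 0 else 0
I[:500,:500]=cv2.resize(s["color"][165:290,290:415],(500,500),interpolation=cv2.INTER_CUBIC)
I[:600,500:]=cv2.resize(t["color"][180:300,290:350],(300,600),interpolation=cv2.INTER_CUBIC)
cv2.imwrite("pics/g2.png",I)
E
```

```text
at [0.4902 0.0554 0.1809] rpy [3.1415e+00 1.5000e-03 3.5300e-02] | turn -0.0007 then tool d [-0.0007 -0.0006 -0.0391]
```

View pics/g2.png

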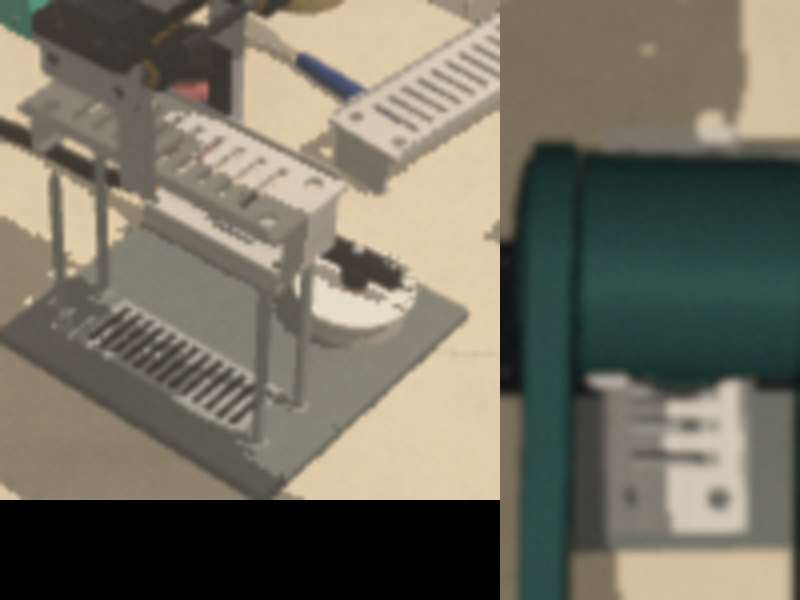

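```bash
python3 - <<'E'
from h import *
import pickle
t,s=pickle.load(open("s2.pkl","rb"))
th=[(316,279.4),(333.6,279.4)];sh=[(290+268/4,165+222/4),(290+315/4,165+182/4)]
for a,b in zip(th,sh):print(onz(t,*a,.2).round(4),onz(s,*b,.2).round(4),tri(t,a,s,b).round(4))
sb=[(262,440),(298,405)];print([onz(s,290+a/4,165+b/4,.014).round(4) for a,b in sb])
c,sn=np.cos(.036),np.sin(.036)
for m in[(-.084,.021),(-.084,-.021)]:print("expected post",.4895+c*m[0]-sn*m[1],.056+sn*m[0]+c*m[1])
# tray corners in scene: front-left, front-right, back-left at plate top
for p in[(285,240),(347,185),(20,105)]:print(onz(s,290+p[0]/4,165+p[1]/4,.2).round(4))
E
```

```text
[0.406  0.0738 0.2   ] [0.4    0.0803 0.2   ] [0.4057 0.0736 0.1926]
[0.4068 0.031  0.2   ] [0.4031 0.0349 0.2   ] [0.4066 0.0307 0.1956]
[array([0.404 , 0.0721, 0.014 ]), array([0.4071, 0.0331, 0.014 ])]
expected post 0.4047985894070167 0.0739630466112755
expected post 0.40631026283617916 0.03199025967207447
[0.3829 0.0858 0.2   ]
[0.3878 0.0247 0.2   ]
[0.5819 0.0971 0.2   ]
```

advance --pt "0.06 0 0 8 0" --pt "0.06 0 0 8 0" --pt "0.06 0 0 6 0" --pt "0.06 0 0 0 0"

```text
time: 6.9
tool_pos: [0.4894, 0.0555, 0.1575]
ee_rot: [-3.142, 0.003, 0.035]
wrist_force: [-0.5, -0.8, -1.7]
width: 0.0677
finger_force: 30.0
```

advance --pt "0.06 0 0 6 0" --pt "0.06 0 0 8 0" --pt "0.06 0 0 8 0" --pt "0.06 0 0 0 0"

```text
time: 7.23
tool_pos: [0.4891, 0.0558, 0.135]
ee_rot: [-3.141, 0.004, 0.036]
wrist_force: [0.2, 0.0, -2.6]
width: 0.0679
finger_force: 30.0
```

To row units: 0.016 m is 16, 0.01 m is 10.

advance --pt "0.06 0 0 16 0" --pt "0.06 0 0 16 0" --pt "0.06 0 0 16 0" --pt "0.06 0 0 16 0" --pt "0.06 0 0 16 0" --pt "0.06 0 0 10 0" --pt "0.06 0 0 6 0" --pt "0.06 0 0 0 0"

```text
time: 7.9
tool_pos: [0.4894, 0.0558, 0.04]
ee_rot: [-3.142, 0.003, 0.036]
wrist_force: [-0.5, 0.3, -1.7]
width: 0.068
finger_force: 30.0
```

advance --pt "0.06 0 0 3 0" --pt "0.06 0 0 2 0" --pt "0.06 0 0 2 0" --pt "0.06 0 0 0 0"

```text
time: 8.23
tool_pos: [0.4905, 0.0558, 0.0372]
ee_rot: [3.141, -0.0, 0.036]
wrist_force: [-6.6, -0.2, 9.5]
width: 0.0677
finger_force: 30.0
```

```bash
python3 -c "
from h import *
plan(.4895,.056,.0346,.036);print(get_obs()['wrist_force'])"
```

```text
at [0.4905 0.0558 0.0372] rpy [ 3.1414e+00 -4.0000e-04  3.6000e-02] | turn 0.0 then tool d [-0.001  -0.0003  0.0026]
[-6.58952335 -0.18461151  9.464775  ]
```

To row units: 0.002 m is 2.

advance --pt "0.06 0 0 2 0" --pt "0.06 0 0 0 0"

```text
time: 8.4
tool_pos: [0.4905, 0.0558, 0.0372]
ee_rot: [3.141, -0.001, 0.036]
wrist_force: [-11.1, -1.8, 18.1]
width: 0.0677
finger_force: 30.0
```

advance --pt "0.094 0 0 0 0" --pt "0.094 0 0 0 0" --pt "0.094 0 0 0 0" --pt "0.094 0 0 0 0" --pt "0.094 0 0 0 0" --pt "0.094 0 0 0 0"

```text
time: 8.9
tool_pos: [0.4904, 0.0558, 0.0322]
ee_rot: [3.142, 0.0, 0.036]
wrist_force: [0.6, -0.3, -0.2]
width: 0.0939
finger_force: 0.0
```

advance --pt "0.094 0 0 -20 0" --pt "0.094 0 0 -35 0" --pt "0.094 0 0 -35 0" --pt "0.094 0 0 -35 0" --pt "0.094 0 0 -35 0" --pt "0.094 0 0 -20 0" --pt "0.094 0 0 0 0"

```text
time: 9.48
tool_pos: [0.4933, 0.0558, 0.2186]
ee_rot: [3.141, -0.011, 0.036]
wrist_force: [0.1, 0.5, 1.5]
width: 0.094
finger_force: 0.0
```

```bash
python3 - <<'E'
from h import *
plan(.528,-.289,.2,1.508)
E
```

```text
at [0.4933 0.0558 0.2186] rpy [ 3.1411 -0.0114  0.036 ] | turn -1.472 then tool d [-0.3419  0.0562  0.0186]
```

```bash
python3 - <<'E'
from h import *
import pickle
t=snapshot("top");s=snapshot("scene");pickle.dump((t,s),open("s3.pkl","wb"))
I=np.zeros((600,800,3),np.uint8)
I[:480,:480]=cv2.resize(s["color"][185:305,290:410],(480,480),interpolation=cv2.INTER_CUBIC)
I[:480,480:]=cv2.resize(t["color"][200:320,190:270],(320,480),interpolation=cv2.INTER_CUBIC)
I[480:]=cv2.resize(t["color"][200:320:,0:20],(1,1))
I[480:,:320]=cv2.resize(s["color"][270:360,185:345],(213,120)) if 0 else cv2.resize(s["color"][285:345,190:350],(320,120),interpolation=cv2.INTER_CUBIC)
cv2.imwrite("pics/g3.png",I)
E
```

```text
(no output)
```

View pics/g3.png

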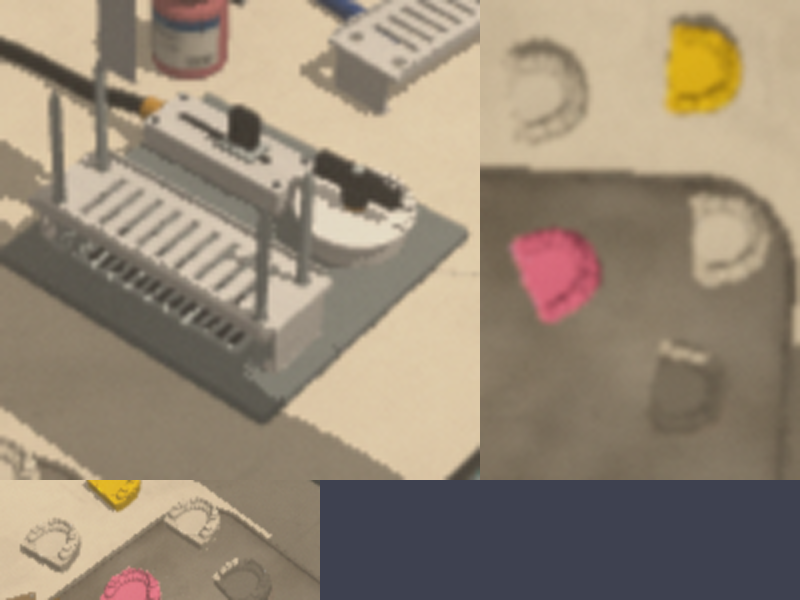

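```bash
python3 - <<'E'
from h import *
import pickle
t,s=pickle.load(open("s0.pkl","rb"))
def poly(cm,x0,y0,x1,y1,thr):
    g=cv2.resize(cm["color"][y0:y1,x0:x1],None,fx=4,fy=4,interpolation=cv2.INTER_CUBIC).max(2)
    m=(g>thr).astype(np.uint8);m=cv2.morphologyEx(m,cv2.MORPH_OPEN,np.ones((5,5)));m=cv2.morphologyEx(m,cv2.MORPH_CLOSE,np.ones((15,15)))
    c=max(cv2.findContours(m,0,1)[0],key=cv2.contourArea)[:,0].astype(float);return c/4+[x0,y0]-.375
for n,bt,bs,th in(("A",(240,246,263,274),(272,291,299,318),150),("B",(229,282,254,312),(298,322,328,350),150)):
    for cm,b in((t,bt),(s,bs)):
        P=np.array([onz(cm,u,v,.014)[:2] for u,v in poly(cm,*b,th)],np.float32);r=cv2.minAreaRect(P);print(n,np.round(r[0],4),np.round(r[1],4),round(r[2],1), "c",P.mean(0).round(4))
o=lambda a,b:(190+a/5,200+b/5);q=lambda a,b:(190+a/2.66,265+b/2.66)
print("A edge",onz(t,*o(263,243),.014),onz(t,*o(272,355),.014),onz(s,*q(220,108),.002),onz(s,*q(270,140),.002))
print("B edge",onz(t,*o(232,427),.014),onz(t,*o(207,540),.014),onz(s,*q(284,188),.002),onz(s,*q(333,233),.002))
print("C edge",onz(t,*o(35,60),.014),onz(t,*o(45,178),.014),onz(s,*q(28,143),.0),onz(s,*q(75,173),.0),"front",onz(t,*o(133,113),.02),onz(s,*q(104,115),.018))
print("ctr",[onz(t,*o(*p),.016).round(4) for p in[(314,297),(265,490),(86,115)]])
E
```

```text
A [0.4606 0.2538] [0.0711 0.0573] 3.4 c [0.4649 0.2529]
A [0.4674 0.2567] [0.0652 0.0852] 45.4 c [0.4699 0.2498]
B [0.3527 0.2812] [0.0555 0.0663] 87.0 c [0.3512 0.2849]
B [0.3549 0.2776] [0.0664 0.0768] 45.5 c [0.3563 0.2832]
A edge [0.48750494 0.28265259 0.014     ] [0.42454775 0.2754642  0.014     ] [0.49189074 0.27408072 0.002     ] [0.43238689 0.26885945 0.002     ]
B edge [0.38382473 0.29643097 0.014     ] [0.32075363 0.30811742 0.014     ] [0.38644374 0.29665069 0.002     ] [0.32438158 0.30098036 0.002     ]
C edge [0.58853207 0.41471079 0.014     ] [0.5216089  0.40631818 0.014     ] [0.58871523 0.41511497 0.        ] [0.53178249 0.40710926 0.        ] front [0.5589563  0.35713094 0.02      ] [0.55054692 0.35713053 0.018     ]
ctr [array([0.4576, 0.2527, 0.016 ]), array([0.3492, 0.2765, 0.016 ]), array([0.5577, 0.3843, 0.016 ])]
```

```bash
python3 -c "
from h import *
plan(.459,.2525,.09,.10)"
```

```text
at [0.4907 0.0558 0.2126] rpy [ 3.1414e+00 -1.2000e-03  3.6000e-02] | turn -0.064 then tool d [-0.0119 -0.1989  0.1226]
```

advance --pt "0.094 0 0 0 -0.256" --pt "0.094 -1.7 -28.4 0 0" --pt "0.094 -1.7 -28.4 0 0" --pt "0.094 -1.7 -28.4 0 0" --pt "0.094 -1.7 -28.4 20 0" --pt "0.094 -1.7 -28.4 25 0" --pt "0.094 -1.7 -28.4 25 0" --pt "0.094 -1.7 -28.4 25 0" --pt "0.094 0 0 27.6 0" --pt "0.094 0 0 0 0" --pt "0.094 0 0 0 0"

```text
time: 10.5
tool_pos: [0.4559, 0.2513, 0.0859]
ee_rot: [3.139, 0.008, 0.101]
wrist_force: [0.4, 0.8, 0.1]
width: 0.0939
finger_force: 0.0
```

```bash
python3 -c "
from h import *
plan(.459,.2525,.0105,.10)"
```

```text
at [0.4559 0.2513 0.0859] rpy [3.1386 0.0083 0.1006] | turn 0.0006 then tool d [ 0.0032 -0.0009  0.0754]
```

Careful with the scale: shifts go in mm and turns go in units of 0.25 rad. That gives: 0.025 m is 25, 0.02 m is 20.

advance --pt "0.094 0 0 20 0" --pt "0.094 0 0 25 0" --pt "0.094 0 0 20 0" --pt "0.094 0 0 10 0" --pt "0.094 0 0 5 0" --pt "0.094 0 0 0 0" --pt "0.094 0 0 0 0" --pt "0.094 0 0 0 0"

```text
time: 11.17
tool_pos: [0.4601, 0.2527, 0.0117]
ee_rot: [-3.141, -0.003, 0.1]
wrist_force: [-0.5, 0.3, -0.2]
width: 0.0941
finger_force: 0.0
```

advance --pt "0.045 0 0 0 0" --pt "0.045 0 0 0 0" --pt "0.045 0 0 0 0" --pt "0.045 0 0 0 0" --pt "0.045 0 0 0 0" --pt "0.045 0 0 0 0" --pt "0.045 0 0 0 0" --pt "0.045 0 0 0 0" --pt "0.045 0 0 0 0" --pt "0.045 0 0 0 0" --pt "0.045 0 0 0 0" --pt "0.045 0 0 0 0"

```text
time: 12.17
tool_pos: [0.4587, 0.2525, 0.0099]
ee_rot: [-3.142, -0.0, 0.1]
wrist_force: [-0.3, -0.1, 0.7]
width: 0.0511
finger_force: 30.0
```

advance --pt "0.045 0 0 -20 0" --pt "0.045 0 0 -30 0" --pt "0.045 0 0 -30 0" --pt "0.045 0 0 -30 0" --pt "0.045 0 0 -30 0" --pt "0.045 0 0 0 0" --pt "0.045 0 0 0 0" --pt "0.045 0 0 0 0"

```text
time: 12.83
tool_pos: [0.4581, 0.252, 0.1484]
ee_rot: [3.141, 0.002, 0.1]
wrist_force: [-0.4, -0.6, -0.3]
width: 0.0511
finger_force: 30.0
```

```bash
python3 -c "
from h import *
plan(.526,.0573,.15,.036)"
```

```text
at [0.4581 0.252  0.1484] rpy [3.1407e+00 2.1000e-03 9.9900e-02] | turn 0.0639 then tool d [ 0.0609  0.197  -0.0016]
```

To row units: -0.03 m is -30, 0.0197 m is 19.7, 0.064 rad is 0.256.

advance --pt "0.045 0 0 -30 0.256" --pt "0.045 0 0 -5 0" --pt "0.045 6.1 19.7 0 0" --pt "0.045 6.1 19.7 0 0" --pt "0.045 6.1 19.7 0 0" --pt "0.045 6.1 19.7 0 0" --pt "0.045 6.1 19.7 0 0" --pt "0.045 6.1 19.7 0 0" --pt "0.045 6.1 19.7 0 0" --pt "0.045 6.1 19.7 0 0" --pt "0.045 6.1 19.7 0 0" --pt "0.045 6.1 19.7 0 0" --pt "0.045 0 0 0 0" --pt "0.045 0 0 0 0" --pt "0.045 0 0 0 0"

```text
time: 14.08
tool_pos: [0.5262, 0.0582, 0.1835]
ee_rot: [-3.141, 0.002, 0.037]
wrist_force: [0.3, 0.1, -0.8]
width: 0.0512
finger_force: 30.0
```

```bash
python3 -c "
from h import *
plan(.526,.0573,.0625,.036)"
```

```text
at [0.5262 0.0582 0.1835] rpy [-3.1409e+00  2.2000e-03  3.6700e-02] | turn 0.0007 then tool d [-0.0002  0.0009  0.121 ]
```

To row units: 0.03 m is 30, 0.02 m is 20.

advance --pt "0.045 0 0.5 20 0" --pt "0.045 0 0 30 0" --pt "0.045 0 0 30 0" --pt "0.045 0 0 20 0" --pt "0.045 0 0 10 0" --pt "0.045 0 0 5 0" --pt "0.045 0 0 2 0" --pt "0.045 0 0 0 0" --pt "0.045 0 0 0 0"

```text
time: 14.83
tool_pos: [0.528, 0.0575, 0.0696]
ee_rot: [3.141, -0.003, 0.036]
wrist_force: [-0.0, -0.1, -1.0]
width: 0.051
finger_force: 30.0
```

advance --pt "0.045 0 0 2 0" --pt "0.045 0 0 1 0" --pt "0.045 0 0 0 0"

```text
time: 15.08
tool_pos: [0.5271, 0.0572, 0.0653]
ee_rot: [3.142, -0.001, 0.036]
wrist_force: [-0.3, 0.4, -0.4]
width: 0.0508
finger_force: 30.0
```

To row units: 0.001 m is 1.

advance --pt "0.045 0 0 1 0" --pt "0.045 0 0 1 0" --pt "0.045 0 0 0 0" --pt "0.045 0 0 0 0"

```text
time: 15.42
tool_pos: [0.5267, 0.0572, 0.0627]
ee_rot: [3.142, 0.0, 0.036]
wrist_force: [0.8, -0.0, -0.9]
width: 0.0509
finger_force: 30.0
```

advance --pt "0.045 0 0 1 0" --pt "0.045 0 0 0 0" --pt "0.045 0 0 0 0"

```text
time: 15.67
tool_pos: [0.5268, 0.0572, 0.0618]
ee_rot: [3.141, 0.0, 0.036]
wrist_force: [-0.8, 0.5, -0.7]
width: 0.0512
finger_force: 30.0
```

advance --pt "0.094 0 0 0 0" --pt "0.094 0 0 0 0" --pt "0.094 0 0 0 0" --pt "0.094 0 0 0 0" --pt "0.094 0 0 0 0" --pt "0.094 0 0 0 0" --pt "0.094 0 0 0 0"

```text
time: 16.25
tool_pos: [0.5268, 0.0572, 0.0619]
ee_rot: [3.142, -0.0, 0.036]
wrist_force: [0.9, -0.9, 0.6]
width: 0.0927
finger_force: 0.0
```

advance --pt "0.094 0 0 -20 0" --pt "0.094 0 0 -30 0" --pt "0.094 0 0 -30 0" --pt "0.094 0 0 -30 0" --pt "0.094 0 0 -20 0" --pt "0.094 0 0 0 0" --pt "0.094 0 0 0 0"

```text
time: 16.83
tool_pos: [0.5276, 0.0572, 0.1931]
ee_rot: [3.141, -0.003, 0.036]
wrist_force: [0.2, -0.4, 0.5]
width: 0.0941
finger_force: 0.0
```

```bash
python3 -c "
from h import *
plan(.351,.2765,.09,-.13)"
```

```text
at [0.5276 0.0572 0.1931] rpy [ 3.1414 -0.0032  0.036 ] | turn 0.166 then tool d [-0.2035 -0.1945  0.1031]
```

```bash
cat >> h.py <<'E'
def mv(a,b,rects):
    "mean abs change per rect"
    return [round(float(np.abs(a["color"][y0:y1,x0:x1].astype(int)-b["color"][y0:y1,x0:x1]).mean()),1) for x0,y0,x1,y1 in rects]
E
python3 - <<'E'
from h import *
import pickle
t0,s0=pickle.load(open("s0.pkl","rb"));t3,s3=pickle.load(open("s3.pkl","rb"))
t=snapshot("top");s=snapshot("scene");pickle.dump((t,s),open("s4.pkl","wb"))
r=[(229,282,254,312),(195,206,220,240),(240,246,263,274)];q=[(298,322,328,350),(198,300,235,332),(272,291,299,318)]
print("B,C,A top",mv(t,t0,r),mv(t,t3,r),"scene",mv(s,s0,q),mv(s,s3,q))
E
```

```text
B,C,A top [30.1, 2.5, 32.8] [4.4, 1.7, 33.3] scene [30.6, 9.1, 29.6] [5.8, 4.9, 29.9]
```

To row units: 0.023 m is 23, -0.0204 m is -20.4, 0.083 rad is 0.332.

advance --pt "0.094 0 0 0 0.332" --pt "0.094 0 0 0 0.332" --pt "0.094 -20.4 -19.5 0 0" --pt "0.094 -20.4 -19.5 0 0" --pt "0.094 -20.4 -19.5 0 0" --pt "0.094 -20.4 -19.5 0 0" --pt "0.094 -20.4 -19.5 10 0" --pt "0.094 -20.4 -19.5 15 0" --pt "0.094 -20.4 -19.5 15 0" --pt "0.094 -20.4 -19.5 20 0" --pt "0.094 -20.4 -19.5 20 0" --pt "0.094 -20.4 -19.5 23 0" --pt "0.094 0 0 0 0" --pt "0.094 0 0 0 0" --pt "0.094 0 0 0 0"

```text
time: 18.18
tool_pos: [0.3495, 0.2764, 0.0879]
ee_rot: [3.14, 0.001, -0.13]
wrist_force: [-0.2, -0.4, -0.0]
width: 0.0939
finger_force: 0.0
```

```bash
python3 -c "
from h import *
plan(.351,.2765,.010,-.13)"
```

```text
at [0.3495 0.2764 0.0879] rpy [ 3.1398e+00  1.1000e-03 -1.2960e-01] | turn 0.0004 then tool d [ 0.0014 -0.0003  0.0779]
```

advance --pt "0.094 1 0 20 0" --pt "0.094 0 0 25 0" --pt "0.094 0 0 20 0" --pt "0.094 0 0 9 0" --pt "0.094 0 0 4 0" --pt "0.094 0 0 0 0" --pt "0.094 0 0 0 0" --pt "0.094 0 0 0 0"

```text
time: 18.85
tool_pos: [0.3522, 0.2774, 0.0124]
ee_rot: [-3.14, -0.003, -0.13]
wrist_force: [-0.4, -0.1, -0.2]
width: 0.094
finger_force: 0.0
```

advance --pt "0.045 0 0 0 0" --pt "0.045 0 0 0 0" --pt "0.045 0 0 0 0" --pt "0.045 0 0 0 0" --pt "0.045 0 0 0 0" --pt "0.045 0 0 0 0" --pt "0.045 0 0 0 0" --pt "0.045 0 0 0 0" --pt "0.045 0 0 0 0" --pt "0.045 0 0 0 0" --pt "0.045 0 0 0 0" --pt "0.045 0 0 0 0"

```text
time: 19.85
tool_pos: [0.3509, 0.277, 0.0109]
ee_rot: [-3.141, -0.0, -0.13]
wrist_force: [-1.0, 0.8, 0.3]
width: 0.0507
finger_force: 30.0
```

advance --pt "0.045 0 0 -20 0" --pt "0.045 0 0 -30 0" --pt "0.045 0 0 -30 0" --pt "0.045 0 0 -40 0" --pt "0.045 0 0 -40 0" --pt "0.045 0 0 -15 0" --pt "0.045 0 0 0 0" --pt "0.045 0 0 0 0" --pt "0.045 0 0 0 0"

```text
time: 20.6
tool_pos: [0.3497, 0.2761, 0.1834]
ee_rot: [3.139, 0.003, -0.13]
wrist_force: [-0.3, 0.6, -2.0]
width: 0.0507
finger_force: 30.0
```

```bash
python3 -c "
from h import *
plan(.454,.0547,.185,.036)"
```

```text
at [0.3497 0.2761 0.1834] rpy [ 3.1387  0.0032 -0.1301] | turn -0.1661 then tool d [ 0.0962  0.2251 -0.0016]
```

advance --pt "0.045 0 0 0 -0.332" --pt "0.045 0 0 0 -0.332" --pt "0.045 9.6 22.5 0 0" --pt "0.045 9.6 22.5 0 0" --pt "0.045 9.6 22.5 0 0" --pt "0.045 9.6 22.5 0 0" --pt "0.045 9.6 22.5 0 0" --pt "0.045 9.6 22.5 0 0" --pt "0.045 9.6 22.5 0 0" --pt "0.045 9.6 22.5 0 0" --pt "0.045 9.6 22.5 0 0" --pt "0.045 9.6 22.5 0 0" --pt "0.045 0 0 0 0" --pt "0.045 0 0 0 0" --pt "0.045 0 0 0 0" --pt "0.045 0 0 0 0"

```text
time: 21.93
tool_pos: [0.4539, 0.0563, 0.1847]
ee_rot: [-3.141, 0.002, 0.037]
wrist_force: [0.9, 0.6, -0.2]
width: 0.0507
finger_force: 30.0
```

```bash
python3 -c "
from h import *
plan(.454,.0547,.063,.036)"
```

```text
at [0.4539 0.0563 0.1847] rpy [-3.1412e+00  2.4000e-03  3.7200e-02] | turn 0.0012 then tool d [1.000e-04 1.600e-03 1.217e-01]
```

To row units: 0.03 m is 30, 0.02 m is 20.

advance --pt "0.045 0 1 20 0" --pt "0.045 0 0 30 0" --pt "0.045 0 0 30 0" --pt "0.045 0 0 20 0" --pt "0.045 0 0 10 0" --pt "0.045 0 0 5 0" --pt "0.045 0 0 3 0" --pt "0.045 0 0 0 0" --pt "0.045 0 0 0 0" --pt "0.045 0 0 0 0"

```text
time: 22.77
tool_pos: [0.4561, 0.0546, 0.0694]
ee_rot: [3.141, -0.003, 0.036]
wrist_force: [-0.2, -0.8, -0.7]
width: 0.0511
finger_force: 30.0
```

advance --pt "0.045 0 0 1 0" --pt "0.045 0 0 1 0" --pt "0.045 0 0 0 0" --pt "0.045 0 0 0 0"

```text
time: 23.1
tool_pos: [0.4549, 0.0544, 0.066]
ee_rot: [3.141, -0.0, 0.036]
wrist_force: [0.2, -0.8, -0.8]
width: 0.051
finger_force: 30.0
```

To row units: -0.001 m is -1, 0.001 m is 1.

advance --pt "0.045 -1 0 1 0" --pt "0.045 0 0 1 0" --pt "0.045 0 0 1 0" --pt "0.045 0 0 0 0" --pt "0.045 0 0 0 0"

```text
time: 23.52
tool_pos: [0.4538, 0.0544, 0.0628]
ee_rot: [3.142, 0.0, 0.036]
wrist_force: [-0.5, 0.1, -0.4]
width: 0.051
finger_force: 30.0
```

advance --pt "0.094 0 0 0 0" --pt "0.094 0 0 0 0" --pt "0.094 0 0 0 0" --pt "0.094 0 0 0 0" --pt "0.094 0 0 0 0" --pt "0.094 0 0 0 0" --pt "0.094 0 0 0 0"

```text
time: 24.1
tool_pos: [0.4539, 0.0545, 0.0629]
ee_rot: [3.142, -0.0, 0.036]
wrist_force: [0.6, -0.1, -0.5]
width: 0.0928
finger_force: 0.0
```

advance --pt "0.094 0 0 -20 0" --pt "0.094 0 0 -30 0" --pt "0.094 0 0 -30 0" --pt "0.094 0 0 -40 0" --pt "0.094 0 0 -20 0" --pt "0.094 0 0 0 0" --pt "0.094 0 0 0 0" --pt "0.094 0 0 0 0"

```text
time: 24.77
tool_pos: [0.4532, 0.0545, 0.2016]
ee_rot: [3.142, 0.002, 0.036]
wrist_force: [0.2, -0.0, -0.8]
width: 0.0939
finger_force: 0.0
```

```bash
python3 - <<'E'
from h import *
import pickle
plan(.528,-.289,.2,1.508)
t=snapshot("top");s=snapshot("scene");pickle.dump((t,s),open("s5.pkl","wb"))
I=np.zeros((600,800,3),np.uint8)
I[:480,:480]=cv2.resize(s["color"][185:305,290:410],(480,480),interpolation=cv2.INTER_CUBIC)
I[:500,480:]=cv2.resize(t["color"][200:325,410:490],(320,500),interpolation=cv2.INTER_CUBIC)
cv2.imwrite("pics/g5.png",I)
E
```

```text
at [0.4532 0.0545 0.2016] rpy [3.1415e+00 2.1000e-03 3.6000e-02] | turn -1.472 then tool d [-0.3381  0.0962  0.0016]
```

View pics/g5.png

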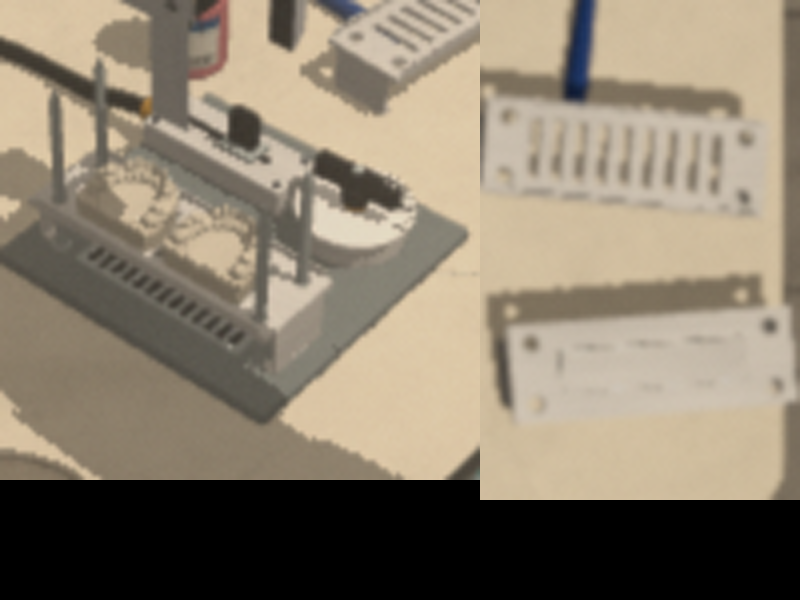

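```bash
python3 - <<'E'
from h import *
import pickle
t,s=pickle.load(open("s5.pkl","rb"))
M=[(.084,.021),(-.084,.021),(.084,-.021),(-.084,-.021)] # x along +y-ish (left col = +y)
M=[(.084,-.021),(-.084,-.021),(.084,.021),(-.084,.021)]
f=lambda L:fit(M,[onz(t,410+(a-480)/4,200+b/4,.038) for a,b in L])
T=f([(508,117),(745,137),(506,176),(743,197)]);H=f([(531,343),(770,326),(540,403),(777,385)]);print(T,H)
plan(*T[0],.2,T[1]%np.pi);plan(*H[0],.2,H[1]%np.pi)
cs=[(540-480,0)]
E
```

```text
(array([ 0.52483504, -0.29013965]), np.float64(1.5084169456399759), array([[ 0. , -0.7],
       [-0.1, -0.5],
       [-0.3,  0.7],
       [ 0.4,  0.5]])) (array([ 0.38023232, -0.31054135]), np.float64(1.6644871403641845), array([[ 0. , -1.2],
       [ 0.7, -0.4],
       [-0.4,  1.3],
       [-0.2,  0.3]]))
at [0.4528 0.0545 0.2006] rpy [-3.1415  0.0042  0.036 ] | turn -1.4724 then tool d [-0.3394  0.0934  0.0006]
at [0.4528 0.0545 0.2006] rpy [-3.1415  0.0042  0.036 ] | turn 1.5131 then tool d [-0.3566 -0.1064  0.0006]
```

advance --pt "0.094 0 0 0 -0.4908" --pt "0.094 0 0 0 -0.4908" --pt "0.094 0 0 0 -0.4908" --pt "0.094 0 0 0 -0.4908" --pt "0.094 0 0 0 -0.4908" --pt "0.094 0 0 0 -0.4908" --pt "0.094 0 0 0 -0.4908" --pt "0.094 0 0 0 -0.4908" --pt "0.094 0 0 0 -0.4908" --pt "0.094 0 0 0 -0.4908" --pt "0.094 0 0 0 -0.4908" --pt "0.094 0 0 0 -0.4908"

```text
time: 25.87
tool_pos: [0.4529, 0.0544, 0.2008]
ee_rot: [-3.138, 0.0, 1.514]
wrist_force: [-0.5, 0.1, 1.0]
width: 0.0942
finger_force: 0.0
```

advance --pt "0.094 -30.85 8.5 0 0" --pt "0.094 -30.85 8.5 0 0" --pt "0.094 -30.85 8.5 0 0" --pt "0.094 -30.85 8.5 0 0" --pt "0.094 -30.85 8.5 0 0" --pt "0.094 -30.85 8.5 0 0" --pt "0.094 -30.85 8.5 0 0" --pt "0.094 -30.85 8.5 0 0" --pt "0.094 -30.85 8.5 20 0" --pt "0.094 -30.85 8.5 30 0" --pt "0.094 -30.85 8.5 30 0" --pt "0.094 0 0 20 0" --pt "0.094 0 0 0 0" --pt "0.094 0 0 0 0" --pt "0.094 0 0 0 0"

```text
time: 27.12
tool_pos: [0.5256, -0.2864, 0.1065]
ee_rot: [3.141, -0.0, 1.509]
wrist_force: [0.5, -0.6, 1.0]
width: 0.094
finger_force: 0.0
```

```bash
python3 -c "
from h import *
plan(.525,-.290,.0206,1.508)"
```

```text
at [ 0.5256 -0.2864  0.1065] rpy [ 3.1412 -0.      1.5091] | turn 0.0011 then tool d [-0.0036 -0.0004  0.0859]
```

advance --pt "0.094 -3.5 0 20 0" --pt "0.094 0 0 25 0" --pt "0.094 0 0 20 0" --pt "0.094 0 0 15 0" --pt "0.094 0 0 6 0" --pt "0.094 0 0 0 0" --pt "0.094 0 0 0 0" --pt "0.094 0 0 0 0"

```text
time: 27.78
tool_pos: [0.5266, -0.291, 0.0224]
ee_rot: [3.138, 0.002, 1.509]
wrist_force: [-0.5, -0.3, 0.3]
width: 0.094
finger_force: 0.0
```

advance --pt "0.06 0 0 0 0" --pt "0.06 0 0 0 0" --pt "0.06 0 0 0 0" --pt "0.06 0 0 0 0" --pt "0.06 0 0 0 0" --pt "0.06 0 0 0 0" --pt "0.06 0 0 0 0" --pt "0.06 0 0 0 0" --pt "0.06 0 0 0 0" --pt "0.06 0 0 0 0"

```text
time: 28.62
tool_pos: [0.5255, -0.2906, 0.0203]
ee_rot: [3.141, 0.0, 1.508]
wrist_force: [0.7, -0.0, 2.4]
width: 0.0678
finger_force: 30.0
```

advance --pt "0.06 0 0 -20 0" --pt "0.06 0 0 -30 0" --pt "0.06 0 0 -40 0" --pt "0.06 0 0 -40 0" --pt "0.06 0 0 -40 0" --pt "0.06 0 0 -40 0" --pt "0.06 0 0 0 0" --pt "0.06 0 0 0 0" --pt "0.06 0 0 0 0"

```text
time: 29.37
tool_pos: [0.5244, -0.29, 0.2279]
ee_rot: [-3.139, -0.001, 1.508]
wrist_force: [-0.1, -0.0, -2.9]
width: 0.0675
finger_force: 30.0
```

```bash
python3 -c "
from h import *
plan(.4905,.0558,.225,.036)"
```

```text
at [ 0.5244 -0.29    0.2279] rpy [-3.1387e+00 -1.4000e-03  1.5084e+00] | turn 1.4724 then tool d [-0.0215 -0.3468  0.0029]
```

To row units: 0.1227 rad is 0.4908.

advance --pt "0.06 0 0 0 0.4908" --pt "0.06 0 0 0 0.4908" --pt "0.06 0 0 0 0.4908" --pt "0.06 0 0 0 0.4908" --pt "0.06 0 0 0 0.4908" --pt "0.06 0 0 0 0.4908" --pt "0.06 0 0 0 0.4908" --pt "0.06 0 0 0 0.4908" --pt "0.06 0 0 0 0.4908" --pt "0.06 0 0 0 0.4908" --pt "0.06 0 0 0 0.4908" --pt "0.06 0 0 0 0.4908"

```text
time: 30.37
tool_pos: [0.5237, -0.2895, 0.2253]
ee_rot: [-3.137, 0.007, 0.03]
wrist_force: [-1.0, -1.0, -2.0]
width: 0.0676
finger_force: 30.0
```

advance --pt "0.06 -2.2 -34.6 0 0" --pt "0.06 -2.2 -34.6 0 0" --pt "0.06 -2.2 -34.6 0 0" --pt "0.06 -2.2 -34.6 0 0" --pt "0.06 -2.2 -34.6 0 0" --pt "0.06 -2.2 -34.6 0 0" --pt "0.06 -2.2 -34.6 0 0" --pt "0.06 -2.2 -34.6 0 0" --pt "0.06 -2.2 -34.6 0 0" --pt "0.06 -2.2 -34.6 0 0" --pt "0.06 0 0 20 0" --pt "0.06 0 0 20 0" --pt "0.06 0 0 0 0" --pt "0.06 0 0 0 0" --pt "0.06 0 0 0 0" --pt "0.06 0 0 0 0"

```text
time: 31.7
tool_pos: [0.4911, 0.0541, 0.1904]
ee_rot: [3.141, -0.001, 0.035]
wrist_force: [0.4, 0.3, -1.9]
width: 0.0675
finger_force: 30.0
```

```bash
python3 -c "
from h import *
plan(.490,.0557,.17,.036)"
```

```text
at [0.4911 0.0541 0.1904] rpy [ 3.1415e+00 -6.0000e-04  3.5100e-02] | turn -0.0009 then tool d [-0.001  -0.0016  0.0204]
```

advance --pt "0.06 -1 -1.6 10 0" --pt "0.06 0 0 10 0" --pt "0.06 0 0 8 0" --pt "0.06 0 0 6 0" --pt "0.06 0 0 6 0" --pt "0.06 0 0 0 0" --pt "0.06 0 0 0 0"

```text
time: 32.28
tool_pos: [0.4894, 0.0561, 0.1493]
ee_rot: [3.142, 0.001, 0.036]
wrist_force: [-0.4, -0.1, -1.4]
width: 0.0677
finger_force: 30.0
```

advance --pt "0.06 0 0 8 0" --pt "0.06 0 0 10 0" --pt "0.06 0 0 10 0" --pt "0.06 0 0 0 0" --pt "0.06 0 0 0 0"

```text
time: 32.7
tool_pos: [0.4887, 0.0561, 0.1204]
ee_rot: [-3.142, 0.003, 0.036]
wrist_force: [0.7, -0.0, -1.7]
width: 0.0677
finger_force: 30.0
```

advance --pt "0.06 0 0 12 0" --pt "0.06 0 0 12 0" --pt "0.06 0 0 10 0" --pt "0.06 0 0 4 0" --pt "0.06 0 0 0 0" --pt "0.06 0 0 0 0"

```text
time: 33.2
tool_pos: [0.4896, 0.0561, 0.0834]
ee_rot: [3.142, 0.0, 0.036]
wrist_force: [-0.1, 0.4, -2.5]
width: 0.0678
finger_force: 30.0
```

advance --pt "0.06 0 0 2 0" --pt "0.06 0 0 2 0" --pt "0.06 0 0 2 0" --pt "0.06 0 0 0 0" --pt "0.06 0 0 0 0"

```text
time: 33.62
tool_pos: [0.4899, 0.0561, 0.0779]
ee_rot: [3.141, -0.001, 0.036]
wrist_force: [-0.1, -0.3, -1.8]
width: 0.0675
finger_force: 30.0
```

advance --pt "0.06 0 0 1 0" --pt "0.06 0 0 1 0" --pt "0.06 0 0 0 0" --pt "0.06 0 0 0 0"

```text
time: 33.95
tool_pos: [0.4897, 0.0561, 0.0758]
ee_rot: [3.142, -0.0, 0.036]
wrist_force: [0.6, 0.8, -1.3]
width: 0.0674
finger_force: 30.0
```

advance --pt "0.06 0 0 1 0" --pt "0.06 0 0 1 0" --pt "0.06 0 0 1 0" --pt "0.06 0 0 0 0" --pt "0.06 0 0 0 0"

```text
time: 34.37
tool_pos: [0.4899, 0.0561, 0.0743]
ee_rot: [3.141, -0.001, 0.036]
wrist_force: [-2.2, -0.6, 4.9]
width: 0.0678
finger_force: 30.0
```

advance --pt "0.06 0 0 1 0" --pt "0.06 0 0 0 0" --pt "0.06 0 0 0 0"

```text
time: 34.62
tool_pos: [0.4899, 0.0561, 0.0742]
ee_rot: [3.141, -0.001, 0.036]
wrist_force: [-4.4, -0.5, 9.0]
width: 0.068
finger_force: 30.0
```

To row units: -0.001 m is -1.

advance --pt "0.094 0 0 -1 0" --pt "0.094 0 0 0 0" --pt "0.094 0 0 0 0" --pt "0.094 0 0 0 0" --pt "0.094 0 0 0 0" --pt "0.094 0 0 0 0" --pt "0.094 0 0 0 0"

```text
time: 35.2
tool_pos: [0.4896, 0.0561, 0.0726]
ee_rot: [3.141, 0.0, 0.036]
wrist_force: [1.6, -0.6, 0.3]
width: 0.0936
finger_force: 0.0
```

advance --pt "0.094 0 0 -20 0" --pt "0.094 0 0 -30 0" --pt "0.094 0 0 -30 0" --pt "0.094 0 0 -30 0" --pt "0.094 0 0 -20 0" --pt "0.094 0 0 0 0" --pt "0.094 0 0 0 0" --pt "0.094 0 0 0 0"

```text
time: 35.87
tool_pos: [0.489, 0.0561, 0.2014]
ee_rot: [-3.142, 0.002, 0.036]
wrist_force: [-1.2, 1.2, -0.5]
width: 0.094
finger_force: 0.0
```

```bash
python3 - <<'E'
from h import *
import pickle
t4,s4=pickle.load(open("s4.pkl","rb"));t5,_=pickle.load(open("s5.pkl","rb"))
t=snapshot("top");s=snapshot("scene");pickle.dump((t,s),open("s6.pkl","wb"))
print("C",mv(t,t4,[(195,206,220,240)]),mv(s,s4,[(198,300,235,332)]),"hood",mv(t,t5,[(420,278,488,305)]))
plan(.5595,.384,.11,.13)
E
```

```text
C [2.2] [4.0] hood [1.0]
at [0.4886 0.0561 0.2005] rpy [-3.1416  0.0042  0.036 ] | turn -0.094 then tool d [ 0.1129 -0.3159  0.0905]
```

To row units: -0.0316 m is -31.6, 0.0113 m is 11.3, -0.094 rad is -0.376.

advance --pt "0.094 0 0 0 -0.376" --pt "0.094 11.3 -31.6 0 0" --pt "0.094 11.3 -31.6 0 0" --pt "0.094 11.3 -31.6 0 0" --pt "0.094 11.3 -31.6 0 0" --pt "0.094 11.3 -31.6 0 0" --pt "0.094 11.3 -31.6 0 0" --pt "0.094 11.3 -31.6 0 0" --pt "0.094 11.3 -31.6 0 0" --pt "0.094 11.3 -31.6 0 0" --pt "0.094 11.3 -31.6 0 0" --pt "0.094 0 0 30 0" --pt "0.094 0 0 30 0" --pt "0.094 0 0 30 0" --pt "0.094 0 0 0 0" --pt "0.094 0 0 0 0" --pt "0.094 0 0 0 0" --pt "0.094 0 0 0 0"

```text
time: 37.47
tool_pos: [0.5621, 0.3846, 0.1158]
ee_rot: [-3.14, -0.004, 0.13]
wrist_force: [-0.4, 0.2, 0.6]
width: 0.0938
finger_force: 0.0
```

```bash
python3 -c "
from h import *
plan(.5595,.384,.0085,.13)"
```

```text
at [0.5621 0.3846 0.1158] rpy [-3.1399 -0.0043  0.1297] | turn -0.0003 then tool d [-0.0026  0.0003  0.1073]
```

To row units: 0.03 m is 30, 0.025 m is 25.

advance --pt "0.094 -1 0 20 0" --pt "0.094 0 0 30 0" --pt "0.094 0 0 25 0" --pt "0.094 0 0 15 0" --pt "0.094 0 0 10 0" --pt "0.094 0 0 3 0" --pt "0.094 0 0 0 0" --pt "0.094 0 0 0 0" --pt "0.094 0 0 0 0"

```text
time: 38.22
tool_pos: [0.5612, 0.3847, 0.0124]
ee_rot: [-3.14, -0.004, 0.13]
wrist_force: [-0.5, -0.2, 0.0]
width: 0.0943
finger_force: 0.0
```

To row units: 0.003 m is 3.

advance --pt "0.094 0 0 3 0" --pt "0.094 0 0 0 0" --pt "0.094 0 0 0 0" --pt "0.045 0 0 0 0" --pt "0.045 0 0 0 0" --pt "0.045 0 0 0 0" --pt "0.045 0 0 0 0" --pt "0.045 0 0 0 0" --pt "0.045 0 0 0 0" --pt "0.045 0 0 0 0" --pt "0.045 0 0 0 0" --pt "0.045 0 0 0 0" --pt "0.045 0 0 0 0" --pt "0.045 0 0 0 0" --pt "0.045 0 0 0 0"

```text
time: 39.47
tool_pos: [0.5597, 0.384, 0.0068]
ee_rot: [3.142, -0.0, 0.13]
wrist_force: [0.1, 0.7, -0.0]
width: 0.0513
finger_force: 29.9
```

advance --pt "0.045 0 0 -20 0" --pt "0.045 0 0 -30 0" --pt "0.045 0 0 -40 0" --pt "0.045 0 0 -40 0" --pt "0.045 0 0 -40 0" --pt "0.045 0 0 -30 0" --pt "0.045 0 0 0 0" --pt "0.045 0 0 0 0" --pt "0.045 0 0 0 0"

```text
time: 40.22
tool_pos: [0.5592, 0.3836, 0.2051]
ee_rot: [3.14, 0.002, 0.13]
wrist_force: [-0.3, 0.9, -1.2]
width: 0.0509
finger_force: 29.9
```

```bash
python3 -c "
from h import *
plan(.490,.056,.2,.036)"
```

```text
at [0.5592 0.3836 0.2051] rpy [3.1404e+00 2.4000e-03 1.2990e-01] | turn 0.0939 then tool d [-0.081   0.3249  0.0051]
```

```bash
python3 -c "
from h import *
plan(.454,.0547,.2,.036)"
```

```text
at [0.5592 0.3836 0.2051] rpy [3.1404e+00 2.4000e-03 1.2990e-01] | turn 0.0939 then tool d [-0.117   0.3249  0.0051]
```

advance --pt "0.045 0 0 0 0.376" --pt "0.045 -11.7 32.5 0 0" --pt "0.045 -11.7 32.5 0 0" --pt "0.045 -11.7 32.5 0 0" --pt "0.045 -11.7 32.5 0 0" --pt "0.045 -11.7 32.5 0 0" --pt "0.045 -11.7 32.5 0 0" --pt "0.045 -11.7 32.5 0 0" --pt "0.045 -11.7 32.5 0 0" --pt "0.045 -11.7 32.5 0 0" --pt "0.045 -11.7 32.5 0 0" --pt "0.045 0 0 0 0" --pt "0.045 0 0 0 0" --pt "0.045 0 0 0 0" --pt "0.045 0 0 0 0" --pt "0.045 0 0 0 0"

```text
time: 41.55
tool_pos: [0.4544, 0.0561, 0.206]
ee_rot: [-3.141, 0.002, 0.038]
wrist_force: [-0.0, -0.1, -0.7]
width: 0.0508
finger_force: 29.9
```

```bash
python3 -c "
from h import *
plan(.454,.0547,.1008,.036)"
```

```text
at [0.4544 0.0561 0.206 ] rpy [-3.1413e+00  1.7000e-03  3.7900e-02] | turn 0.0019 then tool d [-0.0005  0.0013  0.1052]
```

advance --pt "0.045 0 0.8 20 0" --pt "0.045 0 0 30 0" --pt "0.045 0 0 30 0" --pt "0.045 0 0 15 0" --pt "0.045 0 0 5 0" --pt "0.045 0 0 0 0" --pt "0.045 0 0 0 0" --pt "0.045 0 0 0 0"

```text
time: 42.22
tool_pos: [0.4559, 0.0545, 0.1086]
ee_rot: [3.141, -0.003, 0.037]
wrist_force: [0.4, 0.4, -0.5]
width: 0.0509
finger_force: 29.9
```

advance --pt "0.045 -1 0 1 0" --pt "0.045 0 0 1 0" --pt "0.045 0 0 0 0" --pt "0.045 0 0 0 0"

```text
time: 42.55
tool_pos: [0.4538, 0.0541, 0.1053]
ee_rot: [3.141, -0.001, 0.036]
wrist_force: [-0.7, 0.1, -0.5]
width: 0.0513
finger_force: 29.9
```

To row units: 0.001 m is 1.

advance --pt "0.045 0 0 1 0" --pt "0.045 0 0 1 0" --pt "0.045 0 0 1 0" --pt "0.045 0 0 0 0" --pt "0.045 0 0 0 0"

```text
time: 42.97
tool_pos: [0.4534, 0.0541, 0.1017]
ee_rot: [3.142, 0.0, 0.036]
wrist_force: [-0.4, -0.2, -2.4]
width: 0.0513
finger_force: 29.9
```

advance --pt "0.045 0 0 1 0" --pt "0.045 0 0 0 0" --pt "0.045 0 0 0 0"

```text
time: 43.22
tool_pos: [0.4535, 0.0541, 0.1008]
ee_rot: [3.142, 0.0, 0.036]
wrist_force: [0.0, 0.0, -0.5]
width: 0.0509
finger_force: 29.9
```

advance --pt "0.094 0 0 0 0" --pt "0.094 0 0 0 0" --pt "0.094 0 0 0 0" --pt "0.094 0 0 0 0" --pt "0.094 0 0 0 0" --pt "0.094 0 0 0 0" --pt "0.094 0 0 0 0" --pt "0.094 0 0 -20 0" --pt "0.094 0 0 -30 0" --pt "0.094 0 0 -30 0" --pt "0.094 0 0 -30 0" --pt "0.094 0 0 0 0" --pt "0.094 0 0 0 0"

```text
time: 44.3
tool_pos: [0.4548, 0.0542, 0.2131]
ee_rot: [3.141, -0.005, 0.036]
wrist_force: [0.5, 0.8, 0.7]
width: 0.0942
finger_force: 0.0
```

advance --pt "0.094 0 0 0 -0.4652" --pt "0.094 0 0 0 -0.4652" --pt "0.094 0 0 0 -0.4652" --pt "0.094 0 0 0 -0.4652" --pt "0.094 0 0 0 -0.4652" --pt "0.094 0 0 0 -0.4652" --pt "0.094 0 0 0 -0.4652" --pt "0.094 0 0 0 -0.4652" --pt "0.094 0 0 0 -0.4652" --pt "0.094 0 0 0 -0.4652" --pt "0.094 0 0 0 -0.4652" --pt "0.094 0 0 0 -0.4652" --pt "0.094 0 0 0 -0.4652" --pt "0.094 0 0 0 -0.4652"

```text
time: 45.47
tool_pos: [0.4525, 0.0542, 0.2085]
ee_rot: [-3.138, -0.0, 1.67]
wrist_force: [0.1, -0.9, 0.6]
width: 0.0942
finger_force: 0.0
```

```bash
python3 - <<'E'
from h import *
import pickle
t5,_=pickle.load(open("s5.pkl","rb"))
t=snapshot("top");s=snapshot("scene");pickle.dump((t,s),open("s7.pkl","wb"))
print("hood",mv(t,t5,[(420,278,488,305)]))
plan(.3802,-.3105,.12,1.6645)
I=np.zeros((600,800,3),np.uint8)
I[:480,:480]=cv2.resize(s["color"][185:305,290:410],(480,480),interpolation=cv2.INTER_CUBIC)
I[:500,480:]=cv2.resize(t["color"][200:325,410:490],(320,500),interpolation=cv2.INTER_CUBIC)
cv2.imwrite("pics/g7.png",I)
E
```

```text
hood [0.8]
at [0.4526 0.0541 0.2088] rpy [-3.1379e+00 -2.0000e-04  1.6639e+00] | turn -0.0006 then tool d [-0.3563 -0.1062  0.0888]
```

View pics/g7.png

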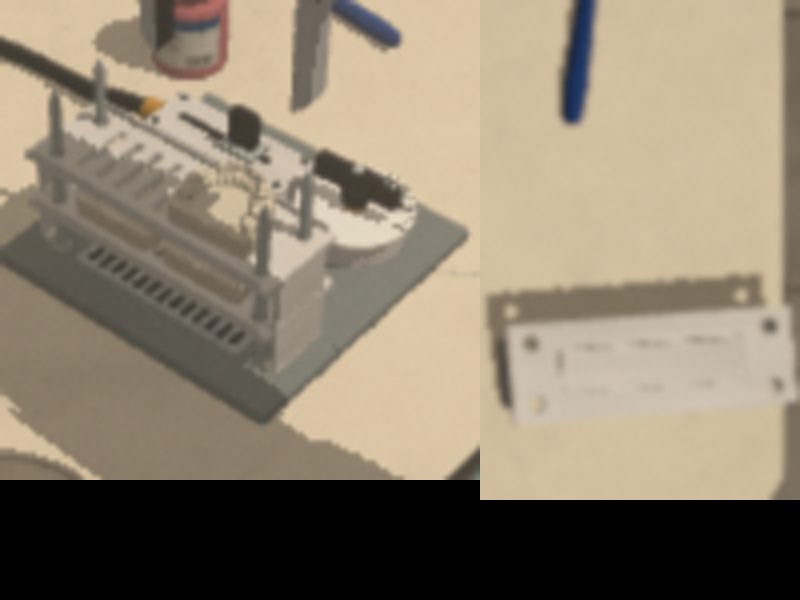

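To row units: -0.0324 m is -32.4, 0.03 m is 30.

advance --pt "0.094 -32.4 -9.66 0 0" --pt "0.094 -32.4 -9.66 0 0" --pt "0.094 -32.4 -9.66 0 0" --pt "0.094 -32.4 -9.66 0 0" --pt "0.094 -32.4 -9.66 0 0" --pt "0.094 -32.4 -9.66 0 0" --pt "0.094 -32.4 -9.66 0 0" --pt "0.094 -32.4 -9.66 0 0" --pt "0.094 -32.4 -9.66 0 0" --pt "0.094 -32.4 -9.66 0 0" --pt "0.094 -32.4 -9.66 0 0" --pt "0.094 0 0 30 0" --pt "0.094 0 0 30 0" --pt "0.094 0 0 30 0" --pt "0.094 0 0 0 0" --pt "0.094 0 0 0 0" --pt "0.094 0 0 0 0" --pt "0.094 0 0 0 0"

```text
time: 47.07
tool_pos: [0.3821, -0.3115, 0.1233]
ee_rot: [3.139, 0.003, 1.664]
wrist_force: [0.1, -0.4, -0.2]
width: 0.0938
finger_force: 0.0
```

```bash
python3 -c "
from h import *
plan(.3802,-.3105,.0206,1.6645)"
```

```text
at [ 0.3821 -0.3115  0.1233] rpy [3.1389 0.0034 1.6638] | turn -0.0007 then tool d [ 0.0012 -0.0018  0.1027]
```

To row units: 0.03 m is 30, 0.025 m is 25.

advance --pt "0.094 0 0 20 0" --pt "0.094 0 0 30 0" --pt "0.094 0 0 25 0" --pt "0.094 0 0 15 0" --pt "0.094 0 0 9 0" --pt "0.094 0 0 0 0" --pt "0.094 0 0 0 0" --pt "0.094 0 0 0 0"

```text
time: 47.73
tool_pos: [0.3823, -0.3118, 0.0241]
ee_rot: [3.139, 0.003, 1.664]
wrist_force: [0.4, 0.2, 0.0]
width: 0.0938
finger_force: 0.0
```

advance --pt "0.06 0 0 0 0" --pt "0.06 0 0 0 0" --pt "0.06 0 0 0 0" --pt "0.06 0 0 0 0" --pt "0.06 0 0 0 0" --pt "0.06 0 0 0 0" --pt "0.06 0 0 0 0" --pt "0.06 0 0 0 0" --pt "0.06 0 0 0 0" --pt "0.06 0 0 0 0"

```text
time: 48.57
tool_pos: [0.3813, -0.3108, 0.0223]
ee_rot: [3.141, 0.001, 1.664]
wrist_force: [0.1, 0.2, 4.3]
width: 0.0675
finger_force: 30.0
```

advance --pt "0.06 0 0 -20 0" --pt "0.06 0 0 -30 0" --pt "0.06 0 0 -40 0" --pt "0.06 0 0 -40 0" --pt "0.06 0 0 -40 0" --pt "0.06 0 0 -40 0" --pt "0.06 0 0 0 0" --pt "0.06 0 0 0 0" --pt "0.06 0 0 0 0"

```text
time: 49.32
tool_pos: [0.3803, -0.3101, 0.23]
ee_rot: [-3.139, -0.002, 1.664]
wrist_force: [0.2, -0.9, -2.6]
width: 0.0672
finger_force: 30.0
```

```bash
python3 -c "
from h import *
plan(.4897,.056,.225,.036)"
```

```text
at [ 0.3803 -0.3101  0.23  ] rpy [-3.1394e+00 -2.3000e-03  1.6641e+00] | turn -1.5135 then tool d [ 0.1225 -0.3619  0.005 ]
```

advance --pt "0.06 0 0 0 0.4652" --pt "0.06 0 0 0 0.4652" --pt "0.06 0 0 0 0.4652" --pt "0.06 0 0 0 0.4652" --pt "0.06 0 0 0 0.4652" --pt "0.06 0 0 0 0.4652" --pt "0.06 0 0 0 0.4652" --pt "0.06 0 0 0 0.4652" --pt "0.06 0 0 0 0.4652" --pt "0.06 0 0 0 0.4652" --pt "0.06 0 0 0 0.4652" --pt "0.06 0 0 0 0.4652" --pt "0.06 0 0 0 0.4652" --pt "0.06 0 0 0 0.4652"

```text
time: 50.48
tool_pos: [0.3798, -0.3095, 0.2279]
ee_rot: [-3.136, 0.005, 0.03]
wrist_force: [0.0, -0.2, -2.0]
width: 0.0675
finger_force: 30.0
```

advance --pt "0.06 11.1 -32.9 0 0" --pt "0.06 11.1 -32.9 0 0" --pt "0.06 11.1 -32.9 0 0" --pt "0.06 11.1 -32.9 0 0" --pt "0.06 11.1 -32.9 0 0" --pt "0.06 11.1 -32.9 0 0" --pt "0.06 11.1 -32.9 0 0" --pt "0.06 11.1 -32.9 0 0" --pt "0.06 11.1 -32.9 0 0" --pt "0.06 11.1 -32.9 0 0" --pt "0.06 11.1 -32.9 0 0" --pt "0.06 0 0 20 0" --pt "0.06 0 0 15 0" --pt "0.06 0 0 0 0" --pt "0.06 0 0 0 0" --pt "0.06 0 0 0 0" --pt "0.06 0 0 0 0"

```text
time: 51.9
tool_pos: [0.4902, 0.055, 0.1972]
ee_rot: [3.141, -0.0, 0.035]
wrist_force: [0.6, 0.3, -1.6]
width: 0.0672
finger_force: 30.0
```

```bash
python3 -c "
from h import *
plan(.4897,.056,.17,.036)"
```

```text
at [0.4902 0.055  0.1972] rpy [ 3.1414e+00 -4.0000e-04  3.5100e-02] | turn -0.0009 then tool d [-0.0004 -0.001   0.0272]
```

advance --pt "0.06 -0.4 -1 15 0" --pt "0.06 0 0 15 0" --pt "0.06 0 0 8 0" --pt "0.06 0 0 6 0" --pt "0.06 0 0 6 0" --pt "0.06 0 0 0 0" --pt "0.06 0 0 0 0"

```text
time: 52.48
tool_pos: [0.4897, 0.0563, 0.1471]
ee_rot: [3.141, -0.0, 0.036]
wrist_force: [0.5, -0.4, -2.4]
width: 0.0673
finger_force: 30.0
```

advance --pt "0.06 0 0 8 0" --pt "0.06 0 0 8 0" --pt "0.06 0 0 5 0" --pt "0.06 0 0 0 0" --pt "0.06 0 0 0 0"

```text
time: 52.9
tool_pos: [0.4891, 0.0565, 0.1251]
ee_rot: [3.142, 0.001, 0.036]
wrist_force: [-0.2, -0.3, -2.8]
width: 0.0678
finger_force: 30.0
```

advance --pt "0.06 0 0 3 0" --pt "0.06 0 0 2 0" --pt "0.06 0 0 2 0" --pt "0.06 0 0 1 0" --pt "0.06 0 0 0 0" --pt "0.06 0 0 0 0"

```text
time: 53.4
tool_pos: [0.4895, 0.0564, 0.1178]
ee_rot: [3.141, 0.0, 0.036]
wrist_force: [-0.9, 0.2, -2.1]
width: 0.0673
finger_force: 30.0
```

advance --pt "0.06 0 0 1 0" --pt "0.06 0 0 1 0" --pt "0.06 0 0 0 0" --pt "0.06 0 0 0 0"

```text
time: 53.73
tool_pos: [0.4896, 0.0564, 0.1163]
ee_rot: [3.141, -0.0, 0.036]
wrist_force: [-1.7, 0.8, 0.4]
width: 0.0676
finger_force: 30.0
```

To row units: 0.001 m is 1.

advance --pt "0.06 0 0 1 0" --pt "0.06 0 0 1 0" --pt "0.06 0 0 0 0" --pt "0.06 0 0 0 0"

```text
time: 54.07
tool_pos: [0.4896, 0.0564, 0.1163]
ee_rot: [3.141, -0.001, 0.036]
wrist_force: [-4.9, 0.6, 8.9]
width: 0.0678
finger_force: 30.0
```

advance --pt "0.094 0 0 0 0" --pt "0.094 0 0 0 0" --pt "0.094 0 0 0 0" --pt "0.094 0 0 0 0" --pt "0.094 0 0 0 0" --pt "0.094 0 0 0 0" --pt "0.094 0 0 0 0" --pt "0.094 0 0 -20 0" --pt "0.094 0 0 -30 0" --pt "0.094 0 0 -40 0" --pt "0.094 0 0 -30 0" --pt "0.094 0 0 0 0" --pt "0.094 0 0 0 0" --pt "0.094 0 0 0 0"

```text
time: 55.23
tool_pos: [0.4893, 0.0564, 0.2331]
ee_rot: [3.142, 0.001, 0.036]
wrist_force: [-0.2, -0.1, -0.3]
width: 0.0939
finger_force: 0.0
```

```bash
python3 - <<'E'
from h import *
c,s=np.cos(.036),np.sin(.036)
f=lambda a,b:(.4897+c*a-s*b,.056+s*a+c*b)
print(f(.001,-.115),f(-.057,-.115));plan(*f(.001,-.115),.2,1.607)
import pickle
pickle.dump((snapshot("top"),snapshot("scene")),open("s8.pkl","wb"))
E
```

```text
(np.float64(0.49483845788792596), np.float64(-0.05888949582330847)) (np.float64(0.4368760378290293), np.float64(-0.06097704484453289))
at [0.4893 0.0564 0.2331] rpy [3.1415e+00 1.0000e-03 3.6000e-02] | turn 1.5706 then tool d [-0.1155  0.0014  0.0331]
```

advance --pt "0 0 0 0 -0.4832" --pt "0 0 0 0 -0.4832" --pt "0 0 0 0 -0.4832" --pt "0 0 0 0 -0.4832" --pt "0 0 0 0 -0.4832" --pt "0 0 0 0 -0.4832" --pt "0 0 0 0 -0.4832" --pt "0 0 0 0 -0.4832" --pt "0 0 0 0 -0.4832" --pt "0 0 0 0 -0.4832" --pt "0 0 0 0 -0.4832" --pt "0 0 0 0 -0.4832" --pt "0 0 0 0 -0.4832" --pt "0 0 0 0 0"

```text
time: 56.5
tool_pos: [0.4887, 0.0564, 0.2318]
ee_rot: [-3.138, -0.0, 1.608]
wrist_force: [1.5, 0.5, 0.5]
width: 0.0043
finger_force: 0.0
```

advance --pt "0 -23.1 0.3 0 0" --pt "0 -23.1 0.3 0 0" --pt "0 -23.1 0.3 0 0" --pt "0 -23.1 0.3 0 0" --pt "0 -23.1 0.3 0 0" --pt "0 0 0 30 0" --pt "0 0 0 30 0" --pt "0 0 0 30 0" --pt "0 0 0 30 0" --pt "0 0 0 0 0" --pt "0 0 0 0 0" --pt "0 0 0 0 0"

```text
time: 57.5
tool_pos: [0.4958, -0.059, 0.1151]
ee_rot: [3.14, 0.0, 1.605]
wrist_force: [-0.2, -0.7, 0.4]
width: 0.0003
finger_force: 0.0
```

```bash
python3 - <<'E'
from h import *
plan(.4948,-.0589,.05,1.607)
t=snapshot("top");s=snapshot("scene")
I=np.zeros((600,800,3),np.uint8)
I[:560,:560]=cv2.resize(s["color"][165:305,290:430],(560,560),interpolation=cv2.INTER_CUBIC)
I[:480,560:]=cv2.resize(t["color"][190:310,330:390],(240,480),interpolation=cv2.INTER_CUBIC)
cv2.imwrite("pics/g8.png",I)
E
```

```text
at [ 0.4958 -0.059   0.1151] rpy [3.1402e+00 4.0000e-04 1.6052e+00] | turn -0.0018 then tool d [ 0.0002 -0.001   0.0651]
```

View pics/g8.png

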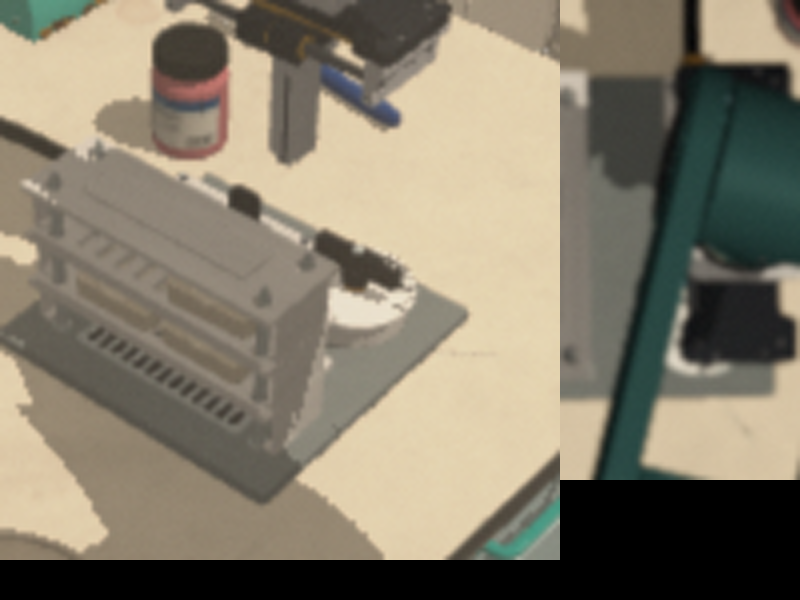

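To row units: 0.02 m is 20, 0.015 m is 15.

advance --pt "0 0 0 20 0" --pt "0 0 0 20 0" --pt "0 0 0 15 0" --pt "0 0 0 8 0" --pt "0 0 0 0 0" --pt "0 0 0 0 0" --pt "0 0 0 0 0"

```text
time: 58.18
tool_pos: [0.4965, -0.0592, 0.0527]
ee_rot: [3.138, 0.001, 1.606]
wrist_force: [0.6, 0.5, 0.6]
width: 0.0004
finger_force: 0.0
```

advance --pt "0 0 6 0 0" --pt "0 0 6 0 0" --pt "0 0 5 0 0" --pt "0 0 0 0 0" --pt "0 0 0 0 0"

```text
time: 58.6
tool_pos: [0.5122, -0.0584, 0.051]
ee_rot: [-3.141, 0.0, 1.607]
wrist_force: [-1.9, -1.1, 1.6]
width: 0.0004
finger_force: 1.2
```

advance --pt "0 0 6 0 0" --pt "0 0 6 0 0" --pt "0 0 6 0 0" --pt "0 0 4 0 0" --pt "0 0 0 0 0" --pt "0 0 0 0 0"

```text
time: 59.1
tool_pos: [0.5341, -0.0576, 0.0507]
ee_rot: [-3.141, 0.0, 1.607]
wrist_force: [-5.7, -0.6, 3.6]
width: 0.0007
finger_force: 2.5
```

advance --pt "0 0 3 0 0" --pt "0 0 3 0 0" --pt "0 0 2 0 0" --pt "0 0 0 0 0" --pt "0 0 0 0 0"

```text
time: 59.52
tool_pos: [0.5414, -0.0573, 0.0507]
ee_rot: [-3.14, 0.0, 1.606]
wrist_force: [-6.2, -0.2, 2.4]
width: 0.0004
finger_force: 2.9
```

advance --pt "0 0 2 0 0" --pt "0 0 1 0 0" --pt "0 0 0 0 0" --pt "0 0 0 0 0"

```text
time: 59.85
tool_pos: [0.5442, -0.0572, 0.0507]
ee_rot: [-3.14, 0.0, 1.606]
wrist_force: [-5.7, -0.5, 3.3]
width: 0.0004
finger_force: 3.1
```

To row units: 0.002 m is 2, 0.001 m is 1.

advance --pt "0 0 2 0 0" --pt "0 0 1 0 0" --pt "0 0 0 0 0" --pt "0 0 0 0 0"

```text
time: 60.18
tool_pos: [0.5455, -0.0571, 0.0508]
ee_rot: [-3.136, -0.0, 1.606]
wrist_force: [-11.1, 0.2, 7.0]
width: 0.0005
finger_force: 5.4
```

advance --pt "0 0 2 0 0" --pt "0 0 1 0 0" --pt "0 0 0 0 0" --pt "0 0 0 0 0"

```text
time: 60.52
tool_pos: [0.5456, -0.0571, 0.0508]
ee_rot: [-3.129, -0.0, 1.606]
wrist_force: [-18.8, -0.7, 12.3]
width: 0.0006
finger_force: 9.1
```

To row units: -0.005 m is -5, -0.04 m is -40.

advance --pt "0 0 -5 0 0" --pt "0 0 -6 0 0" --pt "0 0 -6 0 0" --pt "0 0 -6 0 0" --pt "0 0 -6 0 0" --pt "0 0 -6 0 0" --pt "0 0 -6 0 0" --pt "0 0 -6 0 0" --pt "0 0 -5 0 0" --pt "0 0 0 0 0" --pt "0 0 0 -20 0" --pt "0 0 0 -30 0" --pt "0 0 0 -40 0" --pt "0 0 0 -40 0" --pt "0 0 0 0 0" --pt "0 0 0 0 0"

```text
time: 61.85
tool_pos: [0.5017, -0.0592, 0.1847]
ee_rot: [3.133, 0.002, 1.607]
wrist_force: [-0.3, 0.2, 0.0]
width: 0.0007
finger_force: 0.0
```

```bash
python3 - <<'E'
from h import *
import pickle
t8,s8=pickle.load(open("s8.pkl","rb"));t,s=snapshot("top"),snapshot("scene")
plan(.4369,-.061,.12,.036)
# slide tab position by dark centroid, scene
for n,c in(("before",s8),("after",s)):
    R=c["color"][205:225,335:362].max(2);v,u=np.where(R<75);print(n,len(u),u.mean()+335,v.mean()+205)
print(proj(s,[.5318,-.0575,.069]),proj(s,[.5668,-.056,.069]))
E
```

```text
at [ 0.4991 -0.0587  0.1801] rpy [-3.1412e+00 -2.0000e-04  1.6064e+00] | turn 1.5704 then tool d [-0.0622  0.0001  0.0601]
before 25 350.72 215.0
after 30 350.7 215.16666666666666
[351.220892   212.30380114] [341.21335856 207.15969631]
```

To row units: 0.1208 rad is 0.4832.

advance --pt "0.05 0 0 0 0.4832" --pt "0.05 0 0 0 0.4832" --pt "0.05 0 0 0 0.4832" --pt "0.05 0 0 0 0.4832" --pt "0.05 0 0 0 0.4832" --pt "0.05 0 0 0 0.4832" --pt "0.05 0 0 0 0.4832" --pt "0.05 0 0 0 0.4832" --pt "0.05 0 0 0 0.4832" --pt "0.05 0 0 0 0.4832" --pt "0.05 0 0 0 0.4832" --pt "0.05 0 0 0 0.4832" --pt "0.05 0 0 0 0.4832" --pt "0.05 0 0 0 0"

```text
time: 63.12
tool_pos: [0.4981, -0.0585, 0.1782]
ee_rot: [-3.14, 0.004, 0.034]
wrist_force: [-0.0, -0.1, -0.5]
width: 0.05
finger_force: 0.0
```

advance --pt "0.05 -20.7 0 0 0" --pt "0.05 -20.7 0 0 0" --pt "0.05 -20.7 0 0 0" --pt "0.05 0 0 30 0" --pt "0.05 0 0 30 0" --pt "0.05 0 0 0 0" --pt "0.05 0 0 0 0" --pt "0.05 0 0 0 0" --pt "0.05 0 0 0 0"

```text
time: 63.87
tool_pos: [0.4384, -0.0613, 0.1225]
ee_rot: [3.141, -0.003, 0.037]
wrist_force: [0.4, 0.2, 0.7]
width: 0.0501
finger_force: 0.0
```

```bash
python3 -c "
from h import *
plan(.4371,-.0607,.056,.036)"
```

```text
at [ 0.4384 -0.0613  0.1225] rpy [ 3.1407e+00 -2.7000e-03  3.7000e-02] | turn 0.001 then tool d [-0.0013 -0.0007  0.0665]
```

advance --pt "0.05 -0.8 -0.4 20 0" --pt "0.05 0 0 20 0" --pt "0.05 0 0 15 0" --pt "0.05 0 0 9 0" --pt "0.05 0 0 0 0" --pt "0.05 0 0 0 0" --pt "0.05 0 0 0 0"

```text
time: 64.45
tool_pos: [0.4375, -0.061, 0.0585]
ee_rot: [3.141, -0.003, 0.036]
wrist_force: [-0.3, 0.1, 0.1]
width: 0.05
finger_force: 0.0
```

advance --pt "0.005 0 0 0 0" --pt "0.005 0 0 0 0" --pt "0.005 0 0 0 0" --pt "0.005 0 0 0 0" --pt "0.005 0 0 0 0" --pt "0.005 0 0 0 0" --pt "0.005 0 0 0 0" --pt "0.005 0 0 0 0" --pt "0.005 0 0 0 0" --pt "0.005 0 0 0 0" --pt "0.005 0 0 0 0"

```text
time: 65.37
tool_pos: [0.4363, -0.0607, 0.0569]
ee_rot: [3.142, -0.0, 0.036]
wrist_force: [-0.3, 0.8, 0.4]
width: 0.0119
finger_force: 29.8
```

To row units: -0.1047 rad is -0.4188.

advance --pt "0.005 0 0 0 -0.4188" --pt "0.005 0 0 0 -0.4188" --pt "0.005 0 0 0 -0.4188" --pt "0.005 0 0 0 -0.4188" --pt "0.005 0 0 0 -0.4188" --pt "0.005 0 0 0 -0.4188" --pt "0.005 0 0 0 -0.4188" --pt "0.005 0 0 0 -0.4188" --pt "0.005 0 0 0 -0.4188" --pt "0.005 0 0 0 -0.4188" --pt "0.005 0 0 0 0" --pt "0.005 0 0 0 0" --pt "0.005 0 0 0 0" --pt "0.005 0 0 0 0"

```text
time: 66.53
tool_pos: [0.4376, -0.0626, 0.057]
ee_rot: [3.137, 0.002, 1.083]
wrist_force: [2.6, -5.4, -2.4]
width: 0.0121
finger_force: 29.8
```

```bash
python3 -c "
from h import *
o=get_obs();print(o['ee_rot'],o['wrist_torque'],o['wrist_force'])"
```

```text
[3.13691325e+00 2.28266978e-03 1.08282905e+00] [-0.87673286 -0.5701368   0.00656105] [ 2.64341235 -5.38270222 -2.37576599]
```

Careful with the scale: shifts go in mm and turns go in units of 0.25 rad. That gives: -0.04 m is -40, -0.03 m is -30.

advance --pt "0.05 0 0 0 0" --pt "0.05 0 0 0 0" --pt "0.05 0 0 0 0" --pt "0.05 0 0 0 0" --pt "0.05 0 0 0 0" --pt "0.05 0 0 0 0" --pt "0.05 0 0 0 0" --pt "0.05 0 0 -20 0" --pt "0.05 0 0 -30 0" --pt "0.05 0 0 -40 0" --pt "0.05 0 0 -40 0" --pt "0.05 0 0 -30 0"

```text
time: 67.53
tool_pos: [0.4368, -0.0607, 0.2204]
ee_rot: [3.138, -0.001, 1.083]
wrist_force: [0.7, 0.1, 0.2]
width: 0.0499
finger_force: 0.0
```

```bash
python3 -c "
from h import *
plan(.3,-.3,.22,1.083)"
```

```text
at [ 0.4368 -0.0607  0.2204] rpy [ 3.1381e+00 -8.0000e-04  1.0831e+00] | turn 0.0001 then tool d [-0.2755 -0.0087  0.0004]
```

advance --pt "0.05 -24 -2 0 0" --pt "0.05 -24 -2 0 0" --pt "0.05 -24 -2 0 0" --pt "0.05 -24 -2 0 0" --pt "0.05 -24 -2 0 0" --pt "0.05 -24 -2 0 0" --pt "0.05 -24 -2 0 0" --pt "0.05 -24 -2 0 0" --pt "0.05 -24 -2 0 0" --pt "0.05 -24 -2 0 0" --pt "0.05 0 0 0 0" --pt "0.05 0 0 0 0"

```text
time: 68.53
tool_pos: [0.3057, -0.2636, 0.2168]
ee_rot: [-3.141, -0.001, 1.08]
wrist_force: [0.7, -0.6, 0.2]
width: 0.0503
finger_force: 0.0
```

```bash
python3 - <<'E'
from h import *
t=snapshot("top");s=snapshot("scene")
I=np.zeros((600,800,3),np.uint8)
I[:400,:400]=cv2.resize(s["color"][165:305,290:430],(400,400),interpolation=cv2.INTER_CUBIC)
I[:,400:]=cv2.resize(t["color"][195:303,320:392],(400,600),interpolation=cv2.INTER_CUBIC)
cv2.imwrite("pics/g9.png",I)
E
```

```text
(no output)
```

View pics/g9.png

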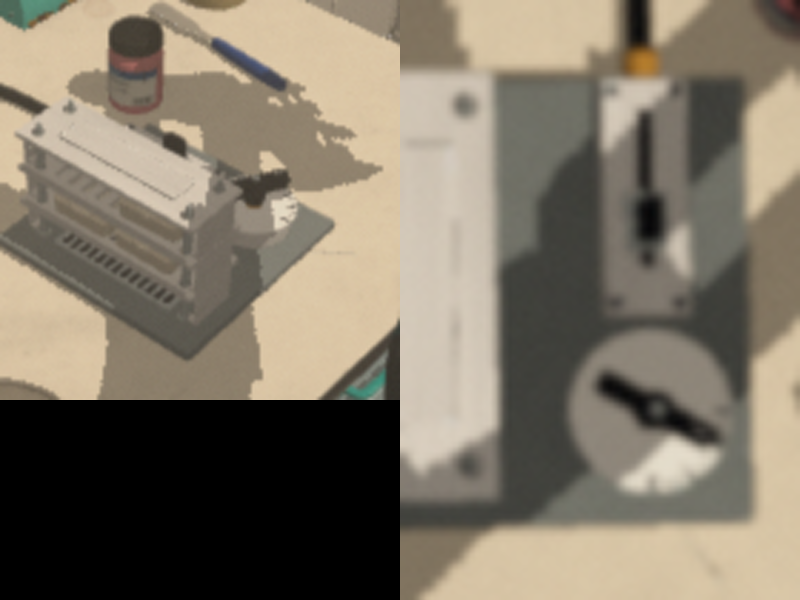

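```bash
python3 -c "
from bench import *
print(close_job())"
```

```text
the job is handed in; nothing more can be done
None
```

I handed the job in at about 69 s. Both trays and the hood are fully down on the posts, with two casts on the lower tray and one on the upper. I then pushed the purge slide to its stop with the valve closed, it sprang back to rest, and only after that did I turn the air valve counterclockwise to 60°. The jar, cup and dropper bottle were never touched.

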